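# Load the last plate in the slotted rack and set the keeper

### The arm

A 6-joint arm with a two-finger parallel gripper is mounted at the origin on the work surface. World frame = base frame: x ahead of the robot, y to its left, z up, the work surface at z = 0. Lengths are in mm, angles in rad, forces in N, time in s.
With the tool pointing down it reaches from about 350 to 975 mm from the base axis. Payload 7.1 kg.
Tool frame: the origin (TCP) lies between the finger pads; the fingertips stand 8 mm ahead of it and the grasp point (between the pads) lies 11 mm behind it; x points along the fingers, y is the direction in which the jaws open and shut, and the axes are right-handed (so a half turn about x gives the same grasp; the last joint's range is limited). The gripper opens to 88 mm and grips with 3 to 60 N. Pads are 20 mm wide; open, the fingers measure 115 mm over their backs; the gripper's body (75 mm by 178 mm) begins 61 mm behind the grasp point.
Start: joints at [-0.019, 0.423, 1.63, -0, 1.089, -0.019], TCP at [624.984, 0.026, 230.675] pointing down, gripper open.
Joint ranges: [-3, 3], [-0.9, 2.11], [0.09, 2.58], [-1.31, 4.45], [0.11, 2.69], [-2.54, 2.54]. Speed limits (rad/s): [2.39, 2.39, 3.01, 3.14, 3.14, 3.14].

### API

Orientations are given as a rotation vector (axis times angle).
In Python, from workcell import ctrl gives the robot as it stands.
- The arm moves only by the tool apply_moves, never from a script. Its argument "increments" is a list of rows, each an object with "gripper": the opening in per cent of the stroke, from 0 (shut) to 100 (fully open); "delta_pos": the shift along the tool's x, y, z in cm, a list of three; "dr": the turn, a rotation vector about the tool's x, y, z in rad, a list of three. In form: [{"gripper": gripper, "delta_pos": [dx, dy, dz], "dr": [ax, ay, az]}, ...]. A call has exactly 5 rows; each row shifts and turns the commanded pose from where the row before left it, along the tool's axes as they then stand; what a row does not reach is not made up. A row lasts 1/12 s, in which the tool goes at most 41.7 mm and 7.16 degrees, less where a joint would pass 70% of its speed; a pose out of reach is approached as far as the arm can. A call with a gripper value outside its range is refused whole. The fingers move at their own pace and stop on an object; the grip force is fixed at half the most. Time passes only in rows, so rows that do not move let the fingers close, or fill a call up. It gives the time, the measured TCP pose, the force and the opening at its end, in the units of the state.
- ctrl.get_obs(): the state, without advancing time (a new reading comes with each control period).
- ctrl.get_image(name): name is "scene" or "side" or "wrist"; returns a dict with "img" (420x560x3 uint8, red, green, blue), "range_z" (420x560 float32, mm along the optical axis (not along the pixel's ray), 0 where there is no reading), "mtx" (3x3 intrinsics, pixels), "rvec" (rotation vector, rad) and "tvec" (3), from world to camera coordinates, as OpenCV has them. Camera axes: x right, y down, z forward; pixel columns grow to the right and rows downward; lengths in mm; the calibration is good to about 2 mm. A picture is of the moment at which its call begins.
- ctrl.close_job(): hands the job in, once; it reports no verdict.
The state is a dict: "t": time; "qpos": joint angles; "qvel": joint speeds; "joint_torque": joint torques, N m; "ee_pos": TCP position; "orientation": TCP orientation; "ft_force": force on the tool from outside, world axes, zero at the start; "moment": the same for the moment, N m; "width": finger opening in mm.
Only numpy, scipy, OpenCV 4.12 (cv2) and the standard library are available. Lean on these libraries where they do the work, as an engineer would, in place of code of your own. Each camera call takes 0.05 s, during which the arm holds its last target. There are 200 camera calls.

### The job

Take the aluminium plate that leans in the wooden rest and stand it on edge, holes up, in the empty slot of the rack, pushed fully home and centred along the slot, without ramming it, and let go of it. Then turn the keeper's black grip until its bar lies over the plates in line with the black index line at the far end of the rack. Leave the plates already in the rack and the other things on the bench alone.

Things in the scene. Friction and masses are not known exactly. Their poses are not given: they have to be found in the camera images.
- plate: the plate to load: aluminium, 8 mm thick (its x axis), 100 mm wide (y), 80 mm high (z), about 0.18 kg, with two dark 10 mm holes near the corners of its top edge. Origin at the centre of its bottom edge, z points up the plate. At the start it leans in the wooden rest, 35 degrees from upright, top edge towards the robot
- plate_top (a point): centre of the plate's top edge (80 mm up its z); axes as the plate's
- rest: fixed wooden rest, base 130 x 120 mm, origin under its centre. A sloping board carries the lower 45 mm of the plate's underside and a lip 8 mm high holds its bottom edge; the upper 35 mm of the plate is free on both faces: pinch it there by its thickness, tool tilted in line with the plate, and draw it out along its own z to clear the lip
- slot_seat (a point): the empty slot: centre of its floor (27 mm above the table), on which the plate's bottom edge must rest; x runs across the slot (the plate's thickness, and along the row), y along the slot, z up. Neighbouring places are 62 mm away along x; which of the three is empty varies. Loaded plates reach 107 mm above the table
- slot: block forming the empty slot, 44 x 110 mm, origin 15 mm below slot_seat, same axes. Fixed jaw at x = +4 mm, 40 mm high over the floor; sprung pad at x = -2 mm, 35 mm high, giving up to 6 mm with 5 to 14 N. The gap is thus 6 mm: the 8 mm plate must be pushed in with 5 to 20 N, its weight is not enough. Flared lips 12 mm higher make a mouth about 20 mm wide
- loaded_a: a plate already standing in the rack, same as the plate to load, same axes; leave it standing
- loaded_b: the other plate already standing in the rack; leave it standing
- keeper (a joint): turn of the keeper about the upright post at one end of the rack, rad: 0 when its bar lies along the row over the plates with its end on the black index line, positive when swung out (counter-clockwise from above). Turns from -0.5 to 1.6; stiff (0.06 N m), stays where it is left
- keeper_knob (a point): on the keeper's axis, in the middle of its black grip: 36 mm long (x), 12 mm thick (y), 26 mm high, top 156 mm above the table. It turns with the keeper. The flat steel bar points along -x: 254 mm long, 8 mm wide, underside 118 mm above the table, 11 mm over seated plates. The index block stands 242 mm from the post, 40 mm wide, 96 mm high, a black line 5 mm wide in its middle
- tin: a loose thing that is not part of the job: open steel cup, 72 mm wide, 45 mm high; origin at the centre of its underside
- brush: a loose thing that is not part of the job: hand brush lying flat
- oil: a loose thing that is not part of the job: amber bottle, 52 mm wide, 120 mm high; origin at the centre of its underside
- driver: a loose thing that is not part of the job: screwdriver lying flat
- jar: a loose thing that is not part of the job: white jar, 60 mm wide, 70 mm high; origin at the centre of its underside
- block: a loose thing that is not part of the job: cork block 70 x 45 x 30 mm; origin at the centre of its underside
- roller: a loose thing that is not part of the job: brass spool standing on end, 40 mm wide, 50 mm high; origin at the centre of its underside
Not all that is in view belongs to the job. What is shaped like the plate but blue is not meant.

How it is judged:
By the outcome, as a careful person would: the job done as asked, in the order asked, and still so for the second after the job is handed in, with the robot touching nothing.
It also fails if it takes over 56 s, if anything falls off the work surface, if the arm or the gripper's body presses on something with over 40 N, if the wrist force passes 120 N, or if a joint passes its speed limit or range.

## Working session

There is one attempt and no reset: what is moved stays moved. The work goes in short steps, Python scripts to look and compute and a tool call to move; the robot and the scene stay as the last step left them, time stands still between calls to the robot, and variables do not carry over. Pictures are saved under pics/ and viewed, about 8 in all and at most 12, crops included, and the job is handed in when it is done.

Besides the shell and the picture viewer there is one more tool, called after "Call:" as name([rows], argument=value, ...), one row to a line, values as JSON. apply_moves: Moves the arm, as the interface text tells. Its arguments: {"type":"object","properties":{"increments":{"type":"array","items":{"type":"object","properties":{"gripper":{"type":"number"},"delta_pos":{"type":"array","items":{"type":"number"}},"dr":{"type":"array","items":{"type":"number"}}}}}},"required":["increments"]}

```bash
mkdir -p pics; ls; cat > h.py <<'E'
import numpy as np, cv2
from workcell import ctrl
R_=lambda r: cv2.Rodrigues(np.array(r,float))[0]
def shot(n,fn=None):
    d=ctrl.get_image(n)
    if fn: cv2.imwrite('pics/'+fn,d['img'][:,:,::-1])
    return d
def ptsw(d):
    "world points for every pixel from range image"
    z=d['range_z'];K=np.array(d['mtx']);v,u=np.mgrid[:z.shape[0],:z.shape[1]]
    c=np.stack([(u-K[0,2])/K[0,0]*z,(v-K[1,2])/K[1,1]*z,z],-1)
    P=(c-np.array(d['tvec']).reshape(3))@R_(d['rvec'])
    P[z<=0]=np.nan
    return P
def save(n,f):
    d=shot(n,f+'.png');np.savez(f+'.npz',**{k:np.array(v) for k,v in d.items()});return d
E
python3 - <<'E'
from h import *
a=save('scene','s0');b=save('side','d0')
cv2.imwrite('pics/both0.png',cv2.resize(np.vstack([a['img'],b['img']])[:,:,::-1],None,fx=.714,fy=.714))
for d in(a,b): print(d['mtx'],(-R_(d['rvec']).T@np.array(d['tvec']).reshape(3)).round(), (R_(d['rvec'])[2]).round(2))
print(ctrl.get_obs())
E
```

```text
pics
[[421.95058715   0.         278.78576415]
 [  0.         421.95058715 214.61172015]
 [  0.           0.           1.        ]] [1378.  579.  835.] [-0.69 -0.43 -0.58]
[[518.77389804   0.         271.15701418]
 [  0.         518.77389804 210.27427641]
 [  0.           0.           1.        ]] [  12. -859. 1185.] [ 0.35  0.6  -0.72]
{'t': 0.1, 'qpos': array([-1.89993183e-02,  4.23735218e-01,  1.63060438e+00, -5.83053338e-06,
        1.08859661e+00, -1.89910224e-02]), 'qvel': array([ 0.00138261, -0.00150979, -0.0010724 ,  0.0006564 ,  0.00013574,
        0.0002778 ]), 'joint_torque': array([ 6.49496542e-04, -5.45618248e+01, -2.74323839e+01,  6.46709581e-02,
        1.88581715e-02,  1.54216096e-06]), 'ee_pos': array([6.24513395e+02, 3.38329275e-02, 2.30001269e+02]), 'orientation': array([ 1.20858322,  1.21020115, -1.21018329]), 'ft_force': array([-0.45904875,  0.10920839, -1.1657825 ]), 'moment': array([0.006807  , 0.00733315, 0.00676439]), 'width': 87.51404915558548}
```

View pics/s0.png

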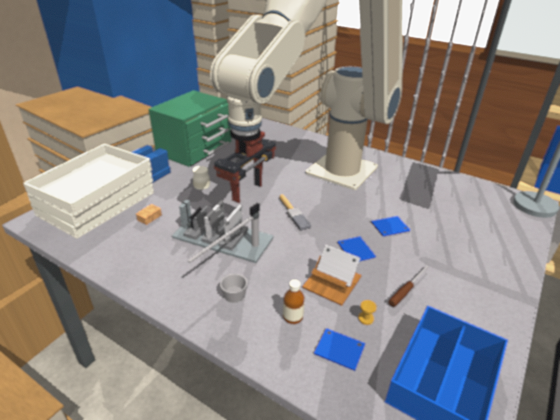

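View pics/d0.png

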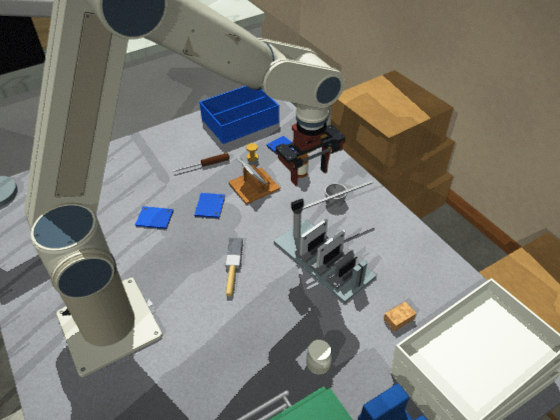

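The scene view shows the aluminium plate (two holes) at about (340,264) in the wooden rest at (333,285). The blue plate-shaped cards are at (357,248), (391,226) and (340,348), and they aren't the target because they are blue and flat. The rack is at (225,235), with the keeper post and grip at (255,213) and the bar swung out to (185,273). I'll confirm with one enlarged crop and measure from the range data.

```bash
python3 - <<'E'
from h import *
L=lambda f:dict(np.load(f+'.npz'))
a,b=L('s0'),L('d0')
up=lambda i:cv2.resize(i[:,:,::-1],None,fx=4,fy=4,interpolation=cv2.INTER_CUBIC)
A=up(a['img'][190:285,165:285]); B=up(a['img'][230:310,290:380]); C=up(b['img'][190:300,265:385]);
W=np.zeros((1000,900,3),np.uint8);W[:380,:480]=A;W[:320,490:850]=B;W[390:830,:480]=C
D=up(b['img'][140:215,215:295]);W[390:690,490:810]=D
cv2.imwrite('pics/crops.png',cv2.resize(W[:840],None,fx=.7,fy=.7))
for n,d in(('scene',a),('side',b)):
    P=ptsw(d);tb=P[(abs(P[...,2])<15)];print(n,'table z med',np.nanmedian(tb[:,2]))
    for nm,(x,y) in dict(plate=((338,262) if n=='scene' else (258,175)),knob=((255,208) if n=='scene' else (297,203)),rack=((270,250)if n=='scene' else (285,245))).items():
        print(nm,P[y,x].round(1))
    hsv=cv2.cvtColor(d['img'],cv2.COLOR_RGB2HSV)
    M=(hsv[...,0]>5)&(hsv[...,0]<20)&(hsv[...,1]>130)&(P[...,2]>-5)&(P[...,2]<80)&(P[...,0]<1100)&(P[...,0]>350)
    nl,lab,st,ce=cv2.connectedComponentsWithStats(M.astype(np.uint8))
    for i in range(1,nl):
        if st[i,4]>60: print('orange',st[i],np.nanmedian(P[lab==i],0).round())
E
```

```text
scene table z med 0.2162113627245868
plate [580.3 264.8  76.6]
knob [586.5  -1.9 150.6]
rack [567.4  37.5  -0. ]
orange [  18  101   88   36 1050] [  399. -1186.    60.]
orange [  0 156  19  28 220] [  765. -1011.    34.]
orange [138 209  22  14  75] [ 664. -366.   20.]
orange [303 269  57  36 934] [617. 265.  11.]
orange [390 282  22  24 194] [543. 435.  24.]
orange [285 297  19  11 125] [770. 243.  73.]
side table z med -0.009753300602902715
plate [596.9 237.   58.9]
knob [583.2 -11.6 151. ]
rack [535.1 -25.2  12.7]
orange [201 154  28  12 157] [531. 424.  21.]
orange [229 165  51  39 949] [577. 235.  11.]
orange [384 304  31  26 349] [ 645. -395.   28.]
```

View pics/crops.png

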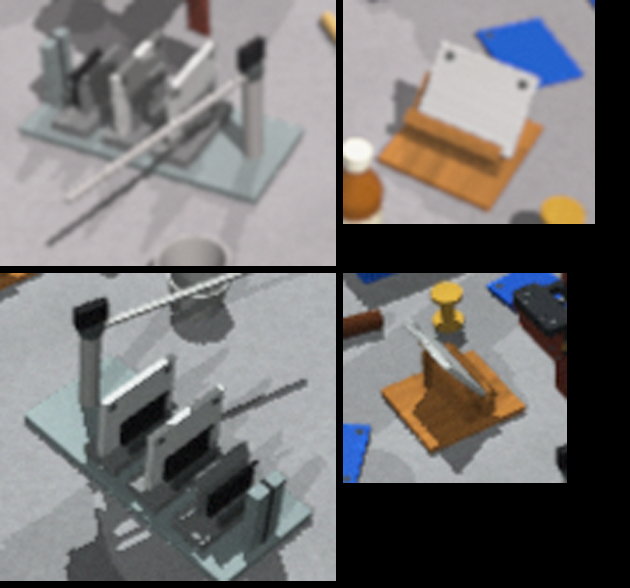

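The crop confirms the target: the only silver plate with two holes that leans in wood. The rack has loaded plates at the post and in the middle. The third place, beside the index block, is empty. Next I'll measure the rack and plate coarsely.

```bash
python3 - <<'E'
from h import *
L=lambda f:dict(np.load(f+'.npz'))
Ps=[];Cs=[]
for n in('s0','d0'):
    d=L(n);P=ptsw(d);c=d['img'].reshape(-1,3).astype(int);P=P.reshape(-1,3);k=~np.isnan(P[:,0])
    P,c=P[k],c[k]; hs=cv2.cvtColor(c[None].astype(np.uint8),cv2.COLOR_RGB2HSV)[0].astype(int)
    inr=(P[:,0]>480)&(P[:,0]<760)&(P[:,1]>-330)&(P[:,1]<70)
    base=inr&(abs(P[:,2]-12)<4)
    print(n,'z hist',np.histogram(P[inr,2],bins=np.arange(4,165,8)))
    if base.sum()>10: print('base',base.sum(),cv2.minAreaRect(P[base,:2].astype(np.float32)))
    kn=inr&(P[:,2]>128)&(P[:,2]<160)&(c.max(1)<70); print('knob',kn.sum(),P[kn].mean(0),cv2.minAreaRect(P[kn,:2].astype(np.float32)),P[kn,2].max())
    bar=inr&(abs(P[:,2]-121)<6)&(c.min(1)>90); print('bar',bar.sum(),cv2.fitLine(P[bar,:2].astype(np.float32),cv2.DIST_HUBER,0,.01,.01).ravel() if bar.sum()>5 else'')
    tp=inr&(abs(P[:,2]-105)<4); print('tops');print(P[tp][::max(1,tp.sum()//25)].round())
    ix=inr&(abs(P[:,2]-94)<4)&(P[:,1]<-200); print('index',P[ix][:12].round())
    # plate in rest
    pl=(abs(P[:,0]-590)<80)&(abs(P[:,1]-260)<80)&(hs[:,1]<45)&(P[:,2]>12)&(P[:,2]<110)
    Q=P[pl];m=Q.mean(0);u,s,v=np.linalg.svd(Q-m,full_matrices=False);print('plate',pl.sum(),m,v,s, Q.min(0),Q.max(0))
E
```

```text
s0 z hist (array([709, 600, 437, 266, 201, 159, 123, 169, 189, 198, 128, 145, 156,
        40, 134,  74,  27,  22,  37,  15]), array([  4,  12,  20,  28,  36,  44,  52,  60,  68,  76,  84,  92, 100,
       108, 116, 124, 132, 140, 148, 156, 164]))
base 1045 ((664.6004028320312, -103.76156616210938), (249.80601501464844, 295.7078552246094), 13.376212120056152)
knob 73 [587.9374426   -3.99355738 144.80278712] ((586.829833984375, -4.425310134887695), (9.110583305358887, 33.952999114990234), 77.4096908569336) 158.36987178622186
bar 180 [ 9.9628299e-01 -8.6140692e-02  6.7873883e+02 -1.4027002e+01]
tops
[[ 562. -149.  108.]
 [ 571. -142.  108.]
 [ 584. -146.  107.]
 [ 592. -144.  109.]
 [ 551.  -88.  107.]
 [ 586. -142.  102.]
 [ 602. -143.  108.]
 [ 558.  -83.  106.]
 [ 568.  -86.  106.]
 [ 603. -139.  102.]
 [ 617. -134.  109.]
 [ 619. -137.  105.]
 [ 581.  -76.  107.]
 [ 620. -132.  104.]
 [ 636. -134.  109.]
 [ 593.  -78.  106.]
 [ 633. -133.  104.]
 [ 644. -131.  107.]
 [ 604.  -77.  106.]
 [ 641. -130.  103.]
 [ 653. -130.  106.]
 [ 608.  -74.  102.]
 [ 622.  -73.  107.]
 [ 627.  -73
[... 1688 characters left out ...]
]
 [ 606. -143.  108.]
 [ 608. -145.  105.]
 [ 582. -143.  106.]
 [ 583. -147.  106.]
 [ 584. -151.  105.]
 [ 562. -149.  109.]
 [ 568. -154.  106.]]
index [[ 644. -240.   95.]
 [ 646. -242.   96.]
 [ 637. -241.   97.]
 [ 642. -243.   95.]
 [ 644. -244.   95.]
 [ 647. -245.   94.]
 [ 635. -243.   96.]
 [ 639. -243.   94.]
 [ 645. -248.   95.]
 [ 646. -250.   96.]
 [ 649. -251.   95.]
 [ 631. -244.   96.]]
plate 157 [577.58262325 251.13388325  81.95405661] [[ 0.14967501 -0.9701307  -0.19090264]
 [-0.57926363 -0.2425111   0.77823005]
 [-0.80128087 -0.00589864 -0.59825929]] [410.37615183 297.94959406  37.45259051] [558.22732971 208.43470584  38.75441492] [609.74248949 314.2960182  106.42085787]
```

Readings agree: row direction is about (0.186,-0.983), the post is near (585,-9), the empty slot near (620,-203), and the keeper is at about +1.3 rad. The plate leans 35° with its top edge near (560,261,103). I'll move to a tilted pre-grasp pose for a closer wrist view.

Call:
apply_moves([
  {"gripper":50,"delta_pos":[0.43,-1.25,-2.63],"dr":[0,0,0]},
  {"gripper":50,"delta_pos":[0.43,-1.25,-2.63],"dr":[0,0,0]},
  {"gripper":50,"delta_pos":[0.43,-1.25,-2.63],"dr":[0,0,0]},
  {"gripper":50,"delta_pos":[0.43,-1.25,-2.63],"dr":[0,0,0]},
  {"gripper":50,"delta_pos":[0.43,-1.25,-2.63],"dr":[0,0,0]},
])

```text
t: 0.52
ee_pos: [561.5, 132.4, 208.6]
orientation: [1.209, 1.209, -1.21]
ft_force: [0.6, 0.0, 0.1]
width: 57.4
```

Call:
apply_moves([
  {"gripper":50,"delta_pos":[0.43,-1.25,-2.63],"dr":[0,0,0]},
  {"gripper":50,"delta_pos":[0.43,-1.25,-2.63],"dr":[0,0,0]},
  {"gripper":50,"delta_pos":[0.43,-1.25,-2.63],"dr":[0,0,0]},
  {"gripper":50,"delta_pos":[0.43,-1.25,-2.63],"dr":[0,0,0]},
  {"gripper":50,"delta_pos":[0.43,-1.25,-2.63],"dr":[0,0,0]},
])

```text
t: 0.93
ee_pos: [499.0, 264.1, 187.2]
orientation: [1.209, 1.209, -1.21]
ft_force: [0.8, -0.8, -0.3]
width: 44.0
```

Call:
apply_moves([
  {"gripper":50,"delta_pos":[0,0,0],"dr":[0,0,0.122]},
  {"gripper":50,"delta_pos":[0,0,0],"dr":[0,0,0.122]},
  {"gripper":50,"delta_pos":[0,0,0],"dr":[0,0,0.122]},
  {"gripper":50,"delta_pos":[0,0,0],"dr":[0,0,0.122]},
  {"gripper":50,"delta_pos":[0,0,0],"dr":[0,0,0.122]},
])

```text
t: 1.35
ee_pos: [500.6, 258.4, 186.9]
orientation: [1.4, 0.815, -0.84]
ft_force: [0.5, -1.6, -0.4]
width: 44.0
```

```bash
python3 - <<'E'
from h import *
o=ctrl.get_obs();print(o['t'],o['qpos'],o['ee_pos'],o['ft_force'],o['width']);R=R_(o['orientation']);print(R.round(3))
d=save('wrist','w1');print((-R_(d['rvec']).T@np.array(d['tvec']).reshape(3)).round(1),R_(d['rvec']).round(3),d['mtx'][0])
P=ptsw(d).reshape(-1,3);hs=cv2.cvtColor(d['img'],cv2.COLOR_RGB2HSV).reshape(-1,3).astype(int)
k=(hs[:,1]<60)&(abs(P[:,0]-585)<60)&(abs(P[:,1]-260)<75)&(P[:,2]>25)&(P[:,2]<115)
Q=P[k]
for _ in range(4):
    m=np.median(Q,0) if _==0 else Q.mean(0);n=np.linalg.svd(Q-m,full_matrices=False)[2];print(len(Q),m.round(1),n.round(3).tolist());e=(Q-m)@n[2];Q=Q[abs(e)<3]
E
```

```text
1.35 [ 0.61253076  0.28660515  2.08445159 -0.72382682  0.45770035  1.22564594] [500.57256259 258.4044508  186.89013391] [ 0.45427592 -1.62216336 -0.42752486] 43.978999033980486
[[ 0.485  0.874 -0.01 ]
 [-0.017 -0.002 -1.   ]
 [-0.874  0.485  0.014]]
[426.4 343.6 319.6] [[ 0.874 -0.002  0.485]
 [-0.156 -0.948  0.276]
 [ 0.46  -0.317 -0.829]] [372.95296533   0.         281.64679996]
2190 [560.8 269.9  98.6] [[0.016, 0.999, -0.033], [-0.605, 0.036, 0.795], [-0.796, -0.007, -0.605]]
1743 [568.6 269.7  89.2] [[0.031, 0.998, -0.054], [-0.616, 0.062, 0.785], [-0.787, -0.008, -0.617]]
1646 [569.  270.   88.9] [[0.01, -1.0, 0.003], [0.615, 0.004, -0.788], [-0.788, -0.009, -0.615]]
1604 [569.3 269.5  88.7] [[0.007, 1.0, -0.022], [-0.613, 0.022, 0.79], [-0.79, -0.008, -0.613]]
```

View pics/w1.png

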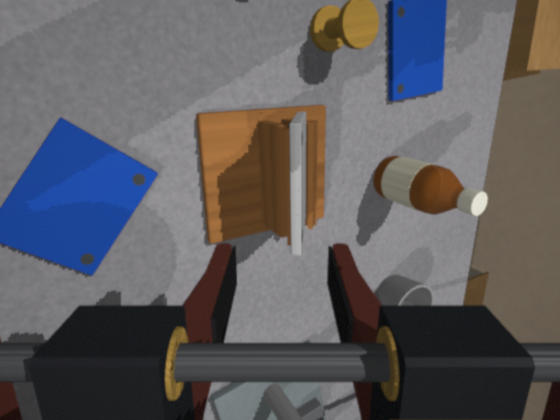

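The wrist view shows the plate's top edge as a silver strip from (298,115) to (296,252), between the fingers, with the underside board to its left. The tilt is still about 6° short. I'll measure the top edge from this frame.

```bash
python3 - <<'E'
from h import *
d=dict(np.load('w1.npz'));P=ptsw(d);hs=cv2.cvtColor(d['img'],cv2.COLOR_RGB2HSV).astype(int)
for v in range(110,256,12):
    u=np.arange(284,312); s=(hs[v,u,1]<50)&(hs[v,u,2]>110)
    print(v,u[s].min() if s.any() else '',u[s].max() if s.any() else '',P[v,u[s]][[0,len(u[s])//2,-1]].round(1).tolist() if s.sum()>2 else '')
M=np.zeros(P.shape[:2],bool);M[105:262,284:314]=1;M&=(hs[...,1]<50)&(hs[...,2]>110)&(P[...,2]>60)
n,l,st,c=cv2.connectedComponentsWithStats(M.astype(np.uint8));i=1+st[1:,4].argmax();print(st[i]);Q=P[l==i]
print(np.percentile(Q,[1,50,99],0).round(1)); print(cv2.minAreaRect(np.argwhere(l==i)[:,::-1].astype(np.float32)))
# ray to plane: project strip-centre ends at z=103
def ray(u,v,z):
    K=d['mtx'];R=R_(d['rvec']);C=-R.T@d['tvec'].reshape(3);r=R.T@np.linalg.solve(K,[u,v,1]);return C+r*(z-C[2])/r[2]
o=Q[Q[:,2]>98];print(len(o),np.percentile(o,[1,50,99],0).round(1))
E
```

```text
110   
122 292 305 [[560.4, 313.5, 92.9], [564.9, 313.4, 94.9], [601.3, 306.4, 45.5]]
134 290 305 [[556.1, 306.1, 97.6], [559.8, 306.4, 102.0], [603.0, 295.8, 43.3]]
146 290 305 [[556.2, 297.8, 97.5], [560.7, 297.9, 100.8], [602.7, 285.4, 44.1]]
158 291 305 [[556.4, 289.5, 98.7], [560.6, 289.6, 101.2], [603.8, 274.3, 42.6]]
170 291 305 [[557.0, 280.7, 97.7], [561.0, 280.8, 100.6], [604.3, 263.2, 42.3]]
182 290 305 [[556.0, 272.1, 98.1], [560.7, 272.2, 101.4], [604.1, 252.1, 42.9]]
194 290 305 [[555.9, 263.2, 98.4], [560.6, 263.4, 101.6], [605.4, 240.0, 41.3]]
206 290 304 [[556.7, 253.5, 97.1], [560.6, 253.9, 100.4], [594.0, 235.2, 57.8]]
218 291 304 [[556.6, 244.7, 98.7], [560.6, 245.1, 102.1], [594.1, 223.9, 58.0]]
230 291 311 [[557.1, 234.8, 98.1], [566.5, 232.5, 97.1], [640.8, 181.3, -0.0]]
242 284 311 [[606.8, 173.9, -1.0], [563.1, 225.0, 101.4], [641.3, 166.5, -0.1]]
254 284 311 [[606.8, 159.6, -1.0], [561.0, 215.8, 102.1], [642.0, 151.2, -0.6]]
[ 287  116   18  140 1837]
[[555.9 214.5  68.7]
 [560.3 269.2  99.1]
 [583.9 313.7 102.3]]
((296.3392333984375, 185.48361206054688), (15.772011756896973, 139.2547149658203), 1.420265793800354)
1272 [[555.8 214.8  98.1]
 [559.7 267.5 100. ]
 [565.4 312.9 102.4]]
```

Call:
apply_moves([
  {"gripper":50,"delta_pos":[0,0,0],"dr":[0,0,0.05]},
  {"gripper":50,"delta_pos":[0,0,0],"dr":[0,0,0.05]},
  {"gripper":50,"delta_pos":[0,0,0],"dr":[0,0,0]},
  {"gripper":50,"delta_pos":[0,0,0],"dr":[0,0,0]},
  {"gripper":50,"delta_pos":[0,0,0],"dr":[0,0,0]},
])

```text
t: 1.82
ee_pos: [502.5, 258.4, 187.3]
orientation: [1.428, 0.74, -0.768]
ft_force: [0.4, -0.2, 0.0]
width: 44.1
```

```bash
cat >> h.py <<'E'
def tool(target,zdir=None,ydir=None):
    "print shift (cm, tool axes) and turn (rotvec in tool axes) from measured pose to target TCP, tool x=-zdir, tool y=ydir"
    o=ctrl.get_obs();R=R_(o['orientation']);print('t',round(o['t'],2),'ee',o['ee_pos'].round(1),'f',o['ft_force'].round(1),'w',round(o['width'],1),'q',o['qpos'].round(2));print(R.round(3).tolist())
    print('shift cm',(R.T@(np.array(target)-o['ee_pos'])/10).round(2))
    if zdir is not None:
        x=-np.array(zdir,float);x/=np.linalg.norm(x);y=np.array(ydir,float);y-=x*(x@y);y/=np.linalg.norm(y)
        print('dr',cv2.Rodrigues(R.T@np.stack([x,y,np.cross(x,y)],1))[0].ravel().round(3))
E
python3 -c "
from h import *
tool((568.6,264,87.2),(-.574,0,.819),(.819,0,.574))"
```

```text
t 1.82 ee [502.5 258.4 187.3] f [ 0.4 -0.2  0. ] w 44.1 q [ 0.64  0.29  2.13 -1.04  0.43  1.55]
[[0.567, 0.824, -0.012], [-0.019, -0.001, -1.0], [-0.824, 0.567, 0.015]]
shift cm [11.98 -0.23 -0.79]
dr [-0.001  0.019  0.009]
```

Call:
apply_moves([
  {"gripper":50,"delta_pos":[0.6,-0.12,-0.4],"dr":[0,0.01,0.005]},
  {"gripper":50,"delta_pos":[0.6,-0.11,-0.4],"dr":[0,0.01,0.005]},
  {"gripper":50,"delta_pos":[1.5,0,0],"dr":[0,0,0]},
  {"gripper":50,"delta_pos":[1.5,0,0],"dr":[0,0,0]},
  {"gripper":50,"delta_pos":[1.5,0,0],"dr":[0,0,0]},
])

```text
t: 2.23
ee_pos: [534.5, 266.3, 139.6]
orientation: [1.441, 0.747, -0.747]
ft_force: [0.6, 0.5, -0.4]
width: 43.8
```

Call:
apply_moves([
  {"gripper":50,"delta_pos":[1.5,0,0],"dr":[0,0,0]},
  {"gripper":50,"delta_pos":[1.5,0,0],"dr":[0,0,0]},
  {"gripper":50,"delta_pos":[1.5,0,0],"dr":[0,0,0]},
  {"gripper":50,"delta_pos":[0.5,0,0],"dr":[0,0,0]},
  {"gripper":50,"delta_pos":[0,0,0],"dr":[0,0,0]},
])

```text
t: 2.65
ee_pos: [566.5, 270.4, 109.1]
orientation: [1.431, 0.758, -0.77]
ft_force: [0.5, 0.7, 0.4]
width: 44.0
```

```bash
python3 -c "
from h import *
tool((568.6,264,87.2),(-.574,0,.819),(.819,0,.574));d=save('wrist','w2')"
```

```text
t 2.65 ee [566.5 270.4 109.1] f [0.5 0.7 0.4] w 44.0 q [ 0.58  0.51  2.04 -1.31  0.33  1.79]
[[0.557, 0.831, -0.006], [-0.007, -0.002, -1.0], [-0.831, 0.557, 0.005]]
shift cm [ 1.94 -1.04  0.63]
dr [-0.002  0.007  0.021]
```

View pics/w2.png

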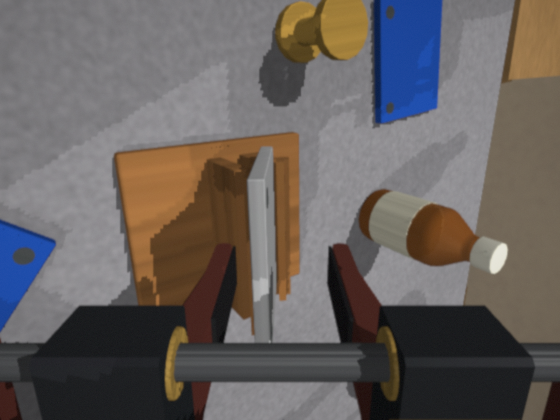

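Wrist view: the plate strip is at column ~262, left of the fingers' middle (282). The arm stopped because joint 4 hit its -1.31 limit, with the wrist near singular. Turning the tool about 20° within the plate's plane (about the plate normal) keeps the pinch aligned and takes the wrist out of that corner, so I'll back off and do that.

Call:
apply_moves([
  {"gripper":50,"delta_pos":[-1.5,0,0],"dr":[0,0,0]},
  {"gripper":50,"delta_pos":[-1.5,0,0],"dr":[0,0,0]},
  {"gripper":50,"delta_pos":[-1.5,0,0],"dr":[0,0,0]},
  {"gripper":50,"delta_pos":[-0.5,0,0],"dr":[0,-0.06,0]},
  {"gripper":50,"delta_pos":[0,0,0],"dr":[0,-0.06,0]},
])

```text
t: 3.12
ee_pos: [536.6, 270.2, 153.1]
orientation: [1.372, 0.664, -0.848]
ft_force: [1.4, 0.2, -0.1]
width: 44.0
```

Call:
apply_moves([
  {"gripper":50,"delta_pos":[0,0,0],"dr":[0,-0.06,0]},
  {"gripper":50,"delta_pos":[0,0,0],"dr":[0,-0.06,0]},
  {"gripper":50,"delta_pos":[0,0,0],"dr":[0,-0.06,0]},
  {"gripper":50,"delta_pos":[0,0,0],"dr":[0,-0.06,0]},
  {"gripper":50,"delta_pos":[0,0,0],"dr":[0,0,0]},
])

```text
t: 3.53
ee_pos: [537.4, 272.7, 151.3]
orientation: [1.245, 0.481, -0.992]
ft_force: [-0.2, 0.1, -0.3]
width: 44.0
```

```bash
python3 -c "
from h import *
tool((567.4,264,88.8),(-.539,.342,.770),(.819,0,.574))"
```

```text
t 3.53 ee [537.4 272.7 151.3] f [-0.2  0.1 -0.3] w 44.0 q [ 0.76  0.52  1.91 -0.98  0.84  1.61]
[[0.52, 0.83, -0.2], [-0.358, -0.0, -0.934], [-0.775, 0.557, 0.297]]
shift cm [ 6.72 -0.99 -1.65]
dr [0.007 0.017 0.019]
```

Call:
apply_moves([
  {"gripper":50,"delta_pos":[0.6,-0.5,-0.8],"dr":[0.007,0.017,0.019]},
  {"gripper":50,"delta_pos":[0.6,-0.5,-0.85],"dr":[0,0,0]},
  {"gripper":50,"delta_pos":[1.5,0,0],"dr":[0,0,0]},
  {"gripper":50,"delta_pos":[1.5,0,0],"dr":[0,0,0]},
  {"gripper":50,"delta_pos":[0.5,0,0],"dr":[0,0,0]},
])

```text
t: 3.95
ee_pos: [557.4, 269.2, 102.9]
orientation: [1.262, 0.479, -0.971]
ft_force: [-0.7, -0.7, 0.4]
width: 44.0
```

```bash
python3 -c "
from h import *
tool((567.4,264,88.8),(-.539,.342,.770),(.819,0,.574));"
```

```text
t 3.95 ee [557.4 269.2 102.9] f [-0.7 -0.7  0.4] w 44.0 q [ 0.73  0.61  1.91 -1.1   0.76  1.73]
[[0.537, 0.82, -0.197], [-0.343, -0.001, -0.939], [-0.771, 0.572, 0.281]]
shift cm [ 1.8   0.02 -0.11]
dr [-0.     0.001  0.002]
```

Call:
apply_moves([
  {"gripper":50,"delta_pos":[0.9,0,0],"dr":[0,0,0]},
  {"gripper":50,"delta_pos":[0.9,0,-0.1],"dr":[0,0,0]},
  {"gripper":50,"delta_pos":[0,0,0],"dr":[0,0,0]},
  {"gripper":20,"delta_pos":[0,0,0],"dr":[0,0,0]},
  {"gripper":20,"delta_pos":[0,0,0],"dr":[0,0,0]},
])

```text
t: 4.37
ee_pos: [567.7, 265.2, 90.5]
orientation: [1.264, 0.478, -0.969]
ft_force: [-0.2, 0.3, -0.2]
width: 33.9
```

Call:
apply_moves([
  {"gripper":20,"delta_pos":[0,0,0],"dr":[0,0,0]},
  {"gripper":0,"delta_pos":[0,0,0],"dr":[0,0,0]},
  {"gripper":0,"delta_pos":[0,0,0],"dr":[0,0,0]},
  {"gripper":0,"delta_pos":[0,0,0],"dr":[0,0,0]},
  {"gripper":0,"delta_pos":[0,0,0],"dr":[0,0,0]},
])

```text
t: 4.78
ee_pos: [567.6, 265.3, 90.5]
orientation: [1.264, 0.478, -0.968]
ft_force: [-1.1, 0.2, 2.6]
width: 7.8
```

```bash
python3 -c "
from h import *
tool((567.4,264,88.8),(-.539,.342,.770),(.819,0,.574));R=R_(ctrl.get_obs()['orientation']);print((R.T@np.array([-.574,0,.819])).round(3));d=save('wrist','w3')"
```

```text
t 4.78 ee [567.6 265.3  90.5] f [-1.1  0.2  2.6] w 7.8 q [ 0.72  0.64  1.9  -1.13  0.74  1.75]
[[0.54, 0.819, -0.197], [-0.342, -0.001, -0.94], [-0.77, 0.574, 0.279]]
shift cm [ 0.16 -0.12  0.08]
dr [-0.001 -0.    -0.001]
[-0.94   0.001  0.342]
```

View pics/w3.png

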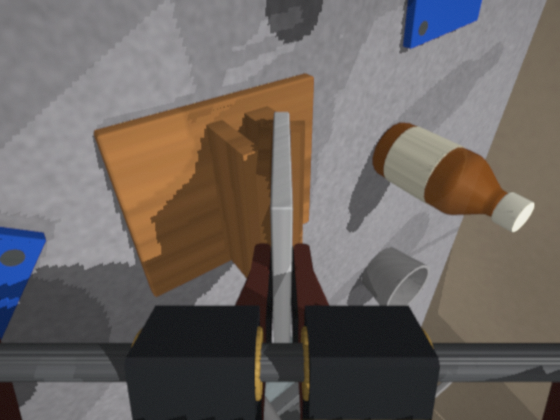

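Gripped at 7.8 mm, with the strip centred between the pads. Now I'll draw the plate out along its own z, raise it and turn it upright.

Call:
apply_moves([
  {"gripper":0,"delta_pos":[-0.47,0,0.17],"dr":[0,0,0]},
  {"gripper":0,"delta_pos":[-0.94,0,0.34],"dr":[0,0,0]},
  {"gripper":0,"delta_pos":[-1.41,0,0.51],"dr":[0,0,0]},
  {"gripper":0,"delta_pos":[-1.41,0,0.51],"dr":[0,0,0]},
  {"gripper":0,"delta_pos":[-1.41,0,0.51],"dr":[0,0,0]},
])

```text
t: 5.25
ee_pos: [532.2, 264.9, 140.1]
orientation: [1.263, 0.478, -0.97]
ft_force: [0.0, 0.3, -2.3]
width: 7.6
```

Call:
apply_moves([
  {"gripper":0,"delta_pos":[-1.69,1.26,0.61],"dr":[0,0,0]},
  {"gripper":0,"delta_pos":[-1.69,1.26,0.61],"dr":[0,0,0]},
  {"gripper":0,"delta_pos":[-1.69,1.26,0.61],"dr":[0,0,0]},
  {"gripper":0,"delta_pos":[-1.69,1.26,0.61],"dr":[0,0,0]},
  {"gripper":0,"delta_pos":[-1.69,1.26,0.61],"dr":[0,0,0]},
])

```text
t: 5.67
ee_pos: [532.0, 265.0, 250.2]
orientation: [1.263, 0.479, -0.97]
ft_force: [0.3, 0.6, -1.8]
width: 7.8
```

Call:
apply_moves([
  {"gripper":0,"delta_pos":[0,0,0],"dr":[-0.042,0,-0.115]},
  {"gripper":0,"delta_pos":[0,0,0],"dr":[-0.042,0,-0.115]},
  {"gripper":0,"delta_pos":[0,0,0],"dr":[-0.042,0,-0.115]},
  {"gripper":0,"delta_pos":[0,0,0],"dr":[-0.042,0,-0.115]},
  {"gripper":0,"delta_pos":[0,0,0],"dr":[-0.042,0,-0.115]},
])

```text
t: 6.08
ee_pos: [532.3, 265.8, 250.6]
orientation: [0.952, 0.95, -1.352]
ft_force: [-0.5, -0.0, -1.6]
width: 7.5
```

```bash
python3 -c "
from h import *
p=20*np.pi/180;tool((600,0,270),(0,np.sin(p),np.cos(p)),(1,0,0));R=R_(ctrl.get_obs()['orientation']);print((R.T@np.array([0,0,1])).round(3))"
```

```text
t 6.08 ee [532.3 265.8 250.6] f [-0.5 -0.  -1.6] w 7.5 q [ 0.59  0.45  1.58 -0.3   1.32  0.69]
[[0.002, 1.0, -0.0], [-0.339, 0.0, -0.941], [-0.941, 0.002, 0.339]]
shift cm [ 7.2   6.76 25.67]
dr [-0.    -0.003 -0.002]
[-0.941  0.002  0.339]
```

Call:
apply_moves([
  {"gripper":0,"delta_pos":[1.17,-0.13,3.05],"dr":[0,0,0]},
  {"gripper":0,"delta_pos":[1.17,-0.13,3.05],"dr":[0,0,0]},
  {"gripper":0,"delta_pos":[1.17,-0.13,3.05],"dr":[0,0,0]},
  {"gripper":0,"delta_pos":[1.17,-0.13,3.05],"dr":[0,0,0]},
  {"gripper":0,"delta_pos":[1.17,-0.13,3.05],"dr":[0,0,0]},
])

```text
t: 6.5
ee_pos: [525.3, 100.6, 246.2]
orientation: [0.953, 0.943, -1.351]
ft_force: [-0.4, 0.0, -1.2]
width: 7.8
```

Call:
apply_moves([
  {"gripper":0,"delta_pos":[1.17,-0.13,3.05],"dr":[0,0,0]},
  {"gripper":0,"delta_pos":[1.17,-0.13,3.05],"dr":[0,0,0]},
  {"gripper":0,"delta_pos":[1.17,-0.13,3.05],"dr":[0,0,0]},
  {"gripper":0,"delta_pos":[1.17,-0.13,3.05],"dr":[0,0,0]},
  {"gripper":0,"delta_pos":[1.17,-0.13,3.05],"dr":[0,0,0]},
])

```text
t: 6.92
ee_pos: [518.7, -62.5, 243.6]
orientation: [0.953, 0.943, -1.35]
ft_force: [-0.2, -0.3, -2.4]
width: 8.0
```

Call:
apply_moves([
  {"gripper":0,"delta_pos":[1.17,-0.13,3.05],"dr":[0,0,0]},
  {"gripper":0,"delta_pos":[1.17,-0.13,3.05],"dr":[0,0,0]},
  {"gripper":0,"delta_pos":[1.17,-0.13,3.05],"dr":[0,0,0]},
  {"gripper":0,"delta_pos":[1.17,-0.13,3.05],"dr":[0,0,0]},
  {"gripper":0,"delta_pos":[1.17,-0.13,3.05],"dr":[0,0,0]},
])

```text
t: 7.33
ee_pos: [512.2, -225.6, 240.7]
orientation: [0.954, 0.943, -1.35]
ft_force: [1.1, -0.3, -1.3]
width: 7.9
```

Call:
apply_moves([
  {"gripper":0,"delta_pos":[0,0,0],"dr":[0.108,0,-0.039]},
  {"gripper":0,"delta_pos":[0,0,0],"dr":[0.108,0,-0.039]},
  {"gripper":0,"delta_pos":[0,0,0],"dr":[0.108,0,-0.039]},
  {"gripper":0,"delta_pos":[0,0,0],"dr":[0.108,0,-0.039]},
  {"gripper":0,"delta_pos":[0,0,0],"dr":[0.108,0,-0.039]},
])

```text
t: 7.75
ee_pos: [512.6, -223.9, 240.7]
orientation: [1.291, 0.689, -1.826]
ft_force: [0.2, 0.5, -1.9]
width: 7.6
```

Call:
apply_moves([
  {"gripper":0,"delta_pos":[0,0,0],"dr":[0.108,0,-0.039]},
  {"gripper":0,"delta_pos":[0,0,0],"dr":[0.108,0,-0.039]},
  {"gripper":0,"delta_pos":[0,0,0],"dr":[0.108,0,-0.039]},
  {"gripper":0,"delta_pos":[0,0,0],"dr":[0.108,0,-0.039]},
  {"gripper":0,"delta_pos":[0,0,0],"dr":[0.108,0,-0.039]},
])

```text
t: 8.17
ee_pos: [512.9, -223.7, 240.7]
orientation: [1.605, 0.334, -2.269]
ft_force: [1.1, -0.5, -2.2]
width: 8.1
```

Call:
apply_moves([
  {"gripper":0,"delta_pos":[0,0,0],"dr":[0.108,0,-0.039]},
  {"gripper":0,"delta_pos":[0,0,0],"dr":[0.108,0,-0.039]},
  {"gripper":0,"delta_pos":[0,0,0],"dr":[0,0,0]},
  {"gripper":0,"delta_pos":[0,0,0],"dr":[0,0,0]},
  {"gripper":0,"delta_pos":[0,0,0],"dr":[0,0,0]},
])

```text
t: 8.58
ee_pos: [513.0, -224.3, 240.6]
orientation: [1.719, 0.164, -2.429]
ft_force: [-0.1, -0.5, -1.1]
width: 7.7
```

```bash
python3 -c "
from h import *
c,s=np.cos(.349),np.sin(.349);u=np.array([.983,.186,0])
tool((620,-203,240),u*s+np.array([0,0,c]),(.186,-.983,0));d=save('wrist','w4')"
```

```text
t 8.58 ee [ 513.  -224.3  240.6] f [-0.1 -0.5 -1.1] w 7.7 q [-0.34  0.46  1.59 -0.18  1.39  1.09]
[[-0.326, 0.194, -0.925], [-0.068, -0.981, -0.182], [-0.943, 0.004, 0.333]]
shift cm [-3.580e+00 -1.000e-02 -1.031e+01]
dr [ 0.007 -0.01  -0.006]
```

View pics/w4.png

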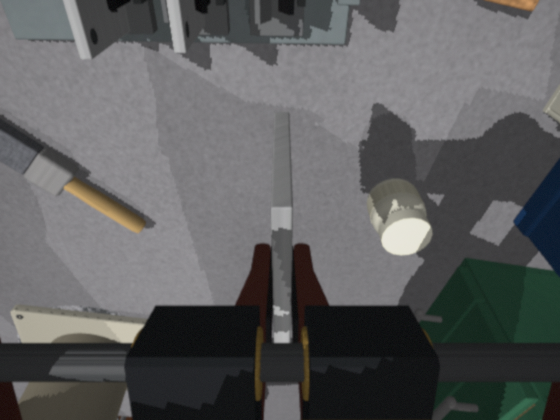

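The view shows the plate hanging upright at columns 272–292. The rack is only at the top edge, with the empty slot near (285,15) and the two loaded plates at columns 80 and 178. I'll move forward and to the side for a clear view down into the slot.

Call:
apply_moves([
  {"gripper":0,"delta_pos":[-0.56,1.2,-1.6],"dr":[0.007,-0.01,-0.006]},
  {"gripper":0,"delta_pos":[-0.56,1.2,-1.6],"dr":[0,0,0]},
  {"gripper":0,"delta_pos":[-0.56,1.2,-1.6],"dr":[0,0,0]},
  {"gripper":0,"delta_pos":[-0.56,1.2,-1.6],"dr":[0,0,0]},
  {"gripper":0,"delta_pos":[-0.56,1.2,-1.6],"dr":[0,0,0]},
])

```text
t: 9.05
ee_pos: [608.5, -267.9, 239.9]
orientation: [1.712, 0.159, -2.445]
ft_force: [-0.0, 0.9, -1.4]
width: 7.6
```

```bash
python3 -c "
from h import *
o=ctrl.get_obs();print(o['ee_pos']);d=save('wrist','w5')
cv2.imwrite('pics/w5c.png',cv2.resize(d['img'][:260,:,::-1],None,fx=1.42,fy=1.42,interpolation=cv2.INTER_CUBIC))"
```

```text
[ 608.46179749 -267.85644244  239.87886587]
```

View pics/w5c.png

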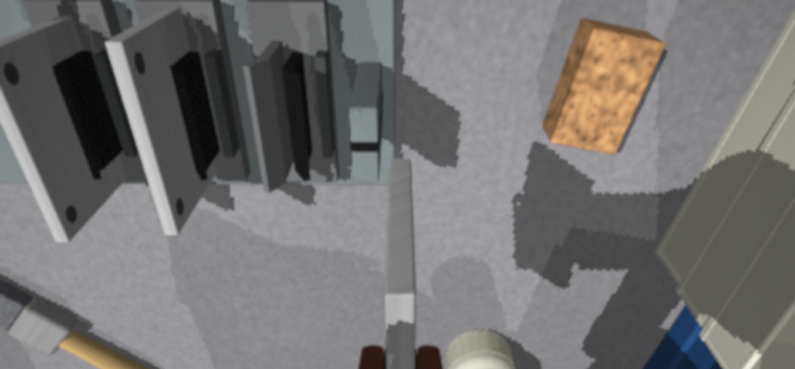

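The rack is clearly seen (crop pixels): loaded plates' top edges at (35,130) and (145,130), the empty slot's fixed jaw at (268,115) and black sprung pad at (300,115), and the index block at (365,110) with its line at (365,147). So slot +x points towards the post. Next I'll get the numbers from this frame.

```bash
python3 - <<'E'
from h import *
d=dict(np.load('w5.npz'));P=ptsw(d);I=d['img'].astype(int)
k=(P[...,0]>500)&(P[...,0]<760)&(P[...,1]>-290)&(P[...,1]<-20);k[260:]=0
tops=k&(abs(P[...,2]-107)<3.5)&(I.min(-1)>140)
n,l,st,c=cv2.connectedComponentsWithStats(tops.astype(np.uint8))
for i in range(1,n):
    if st[i,4]>80:
        Q=P[l==i];f=cv2.fitLine(Q[:,:2].astype(np.float32),cv2.DIST_HUBER,0,.01,.01).ravel();t=(Q[:,:2]-f[2:])@f[:2]
        print(st[i],'line',f.round(3),'ang',np.degrees(np.arctan2(f[1],f[0])),'len',np.percentile(t,[1,99]).round(1),'mid',(f[2:]+f[:2]*np.percentile(t,[1,99]).mean()).round(1),'z',np.median(Q[:,2]).round(1))
th=np.arctan2(.186,.983);u=np.array([np.cos(th),np.sin(th)]);w=np.array([u[1],-u[0]]);o=np.array([620,-203.])
D=P[...,:2]-o;a=D@u;b=D@w
print('profile across row (b toward index), |a|<12')
for b0 in range(-40,70,2):
    m=k&(abs(a)<15)&(b>=b0)&(b<b0+2)
    if m.sum()>2: print(b0,m.sum(),P[m][:,2].min().round(),np.median(P[m][:,2]).round(),P[m][:,2].max().round(),'rgb',np.median(I[m],0))
m=k&(abs(P[...,2]-12)<4);print('base?',m.sum())
m=k&(b>35)&(b<80)&(abs(P[...,2]-96)<4);Q=P[m];print('index top',m.sum(),cv2.minAreaRect(Q[:,:2].astype(np.float32)))
dk=m&(I.max(-1)<70);print('line',dk.sum(),P[dk].mean(0),'a range top',np.percentile(a[m],[2,98]),'b',np.percentile(b[m],[2,98]),'dark a,b',a[dk].mean(),b[dk].mean())
for z0,nm in((79,'jaw lip'),(74,'pad lip')):
    m=k&(abs(b)<20)&(abs(P[...,2]-z0)<2.5);print(nm,m.sum(),'a',np.percentile(a[m],[2,50,98]),'b',np.percentile(b[m],[2,50,98]))
E
```

```text
[  74   29   51  137 1431] line [ 9.84000e-01  1.78000e-01  6.14698e+02 -1.38807e+02] ang 10.255549 len [-54.1  43.5] mid [ 609.5 -139.8] z 106.4
[  0  64  49 107 990] line [ 9.87000e-01  1.63000e-01  5.85354e+02 -8.14350e+01] ang 9.40811 len [-41.1  38. ] mid [583.8 -81.7] z 106.4
profile across row (b toward index), |a|<12
-40 68 10.0 11.0 13.0 rgb [76. 81. 82.]
-38 79 10.0 11.0 13.0 rgb [79. 84. 85.]
-18 44 77.0 78.0 80.0 rgb [108. 111. 113.]
-16 86 78.0 79.0 81.0 rgb [119. 120. 122.]
-14 127 75.0 79.0 82.0 rgb [70. 71. 73.]
-12 148 72.0 76.0 80.0 rgb [58. 59. 60.]
-10 142 69.0 72.0 76.0 rgb [59. 59. 60.]
-8 399 36.0 57.0 72.0 rgb [48. 49. 49.]
-6 14 65.0 67.0 68.0 rgb [55.5 57.  57. ]
-2 36 60.0 62.0 64.0 rgb [32.  32.  32.5]
0 60 63.0 65.0 67.0 rgb [26. 25. 26.]
2 59 66.0 69.0 71.0 rgb [25. 24. 26.]
4 244 24.0 40.0 74.0 rgb [24. 24. 26.]
6 182 25.0 74.0 76.0 rgb [26. 26. 27.]
8 178 25.0 72.0 75.0 rgb [25. 26. 27.]
10 40 25.0 26.0 75.0 rgb [54. 55. 56.]
12 24 41.0 42.0 44.0 rgb [49.5 51.5 52. ]
14 85 41.0 42.0 44.0 rgb [44. 47. 47.]
16 88 41.0 42.0 44.0 rgb [43. 46. 47.]
18 239 1
[... 845 characters left out ...]
]
60 231 -2.0 252.0 253.0 rgb [92. 92. 92.]
62 215 -3.0 252.0 253.0 rgb [97. 97. 97.]
64 217 -2.0 252.0 253.0 rgb [95. 95. 95.]
66 112 -3.0 -0.0 252.0 rgb [86. 85. 87.]
68 140 -2.0 0.0 244.0 rgb [85. 84. 86.]
base? 6446
index top 1030 ((626.435302734375, -246.1967315673828), (40.082061767578125, 14.265104293823242), 10.263910293579102)
line 106 [ 626.45750096 -246.61118134   96.05926083] a range top [-20.6376297   17.66678875] b [36.84240049 50.38906862] dark a,b -1.763176249328361 44.05139800005707
jaw lip 694 a [-34.89303737   2.39149666  32.4491297 ] b [-16.90674748 -13.62800641 -11.18548635]
pad lip 968 a [-33.71407552   1.37796038  32.17816421] b [-12.00301181   4.43263676   9.70696905]
```

```bash
python3 - <<'E'
from h import *
d=dict(np.load('w5.npz'));P=ptsw(d)
u=np.array([.984,.178,0]);w=np.array([.178,-.984,0])
o=ctrl.get_obs();T=o['ee_pos']
for v in range(195,236,4):
    r=P[v,262:302]; m=(r[:,2]>150); q=r[m]
    if len(q): print(v,m.sum(),'u,w,z rel TCP',(np.median((q-T)@u)).round(1),((q-T)@w).min().round(1),((q-T)@w).max().round(1),np.median(q[:,2]-T[2]).round(1))
c,s=np.cos(.349),np.sin(.349)
tool((618.3+1.3*.984,-200.5+1.3*.178,175),u*s+np.array([0,0,c]),w);R=R_(o['orientation']);print('Zt',R.T@[0,0,1],'ut',R.T@u)
E
```

```text
195 22 u,w,z rel TCP 45.9 -5.7 2.1 5.3
199 22 u,w,z rel TCP 45.9 -5.6 2.1 7.7
203 22 u,w,z rel TCP 45.9 -5.6 2.0 10.0
207 22 u,w,z rel TCP 45.6 -5.5 2.0 12.0
211 22 u,w,z rel TCP 44.3 -5.5 2.0 12.5
215 22 u,w,z rel TCP 42.8 -5.5 2.0 13.0
219 22 u,w,z rel TCP 40.7 -5.6 2.1 12.8
223 22 u,w,z rel TCP 38.7 -5.6 2.1 12.7
227 22 u,w,z rel TCP 36.7 -5.6 2.1 12.6
231 22 u,w,z rel TCP 34.9 -5.7 2.3 12.9
235 21 u,w,z rel TCP 32.8 -5.7 1.8 12.7
t 9.1 ee [ 611.3 -269.3  239.5] f [ 0.2 -1.4 -2.5] w 7.7 q [-0.35  0.62  1.31 -0.18  1.51  1.07]
[[-0.333, 0.185, -0.924], [-0.065, -0.983, -0.173], [-0.941, 0.002, 0.34]]
shift cm [ 5.34 -6.65 -4.15]
dr [ 0.006 -0.002 -0.005]
Zt [-0.94051334  0.00239255  0.33974833] ut [-0.33971412  0.00719626 -0.94046931]
```

The in-hand check agrees: the plate's top is 12.7 mm above the TCP, its centre is 1.5 mm short along the slot, and it is centred across. Moving over the slot.

Call:
apply_moves([
  {"gripper":0,"delta_pos":[-0.15,-1.33,-0.39],"dr":[0.006,-0.002,-0.005]},
  {"gripper":0,"delta_pos":[-0.15,-1.33,-0.39],"dr":[0,0,0]},
  {"gripper":0,"delta_pos":[-0.15,-1.33,-0.39],"dr":[0,0,0]},
  {"gripper":0,"delta_pos":[-0.15,-1.33,-0.39],"dr":[0,0,0]},
  {"gripper":0,"delta_pos":[-0.15,-1.33,-0.39],"dr":[0,0,0]},
])

```text
t: 9.52
ee_pos: [616.3, -196.7, 240.5]
orientation: [1.714, 0.155, -2.454]
ft_force: [-0.3, -0.9, -1.8]
width: 7.7
```

Call:
apply_moves([
  {"gripper":0,"delta_pos":[1.2,0,-0.43],"dr":[0,0,0]},
  {"gripper":0,"delta_pos":[1.2,0,-0.43],"dr":[0,0,0]},
  {"gripper":0,"delta_pos":[1.2,0,-0.43],"dr":[0,0,0]},
  {"gripper":0,"delta_pos":[1.2,0,-0.43],"dr":[0,0,0]},
  {"gripper":0,"delta_pos":[0,0,0],"dr":[0,0,0]},
])

```text
t: 9.93
ee_pos: [614.0, -199.0, 185.1]
orientation: [1.709, 0.155, -2.461]
ft_force: [-1.1, -0.2, -1.2]
width: 7.8
```

```bash
python3 - <<'E'
from h import *
u=np.array([.984,.178,0]);w=np.array([.178,-.984,0]);c,s=np.cos(.349),np.sin(.349)
tool((619.7,-200.2,155),u*s+np.array([0,0,c]),w)
E
```

```text
t 9.93 ee [ 614.  -199.   185.1] f [-1.1 -0.2 -1.2] w 7.8 q [-0.26  0.66  1.39 -0.15  1.43  1.18]
[[-0.345, 0.174, -0.922], [-0.057, -0.985, -0.165], [-0.937, -0.004, 0.349]]
shift cm [ 2.63  0.23 -1.55]
dr [-0.002  0.008  0.005]
```

Call:
apply_moves([
  {"gripper":0,"delta_pos":[0.66,0.06,-0.39],"dr":[-0.002,0.008,0.005]},
  {"gripper":0,"delta_pos":[0.66,0.06,-0.39],"dr":[0,0,0]},
  {"gripper":0,"delta_pos":[0.66,0.06,-0.39],"dr":[0,0,0]},
  {"gripper":0,"delta_pos":[0.65,0.05,-0.38],"dr":[0,0,0]},
  {"gripper":0,"delta_pos":[0,0,0],"dr":[0,0,0]},
])

```text
t: 10.35
ee_pos: [621.7, -200.2, 157.4]
orientation: [1.72, 0.153, -2.446]
ft_force: [0.5, 0.4, -2.0]
width: 8.0
```

```bash
python3 - <<'E'
from h import *
u=np.array([.984,.178,0]);w=np.array([.178,-.984,0]);c,s=np.cos(.349),np.sin(.349)
tool((619.7,-200.2,144),u*s+np.array([0,0,c]),w)
E
```

```text
t 10.35 ee [ 621.7 -200.2  157.4] f [ 0.5  0.4 -2. ] w 8.0 q [-0.26  0.69  1.39 -0.15  1.38  1.18]
[[-0.333, 0.178, -0.926], [-0.062, -0.984, -0.167], [-0.941, 0.001, 0.338]]
shift cm [ 1.33 -0.04 -0.27]
dr [-0.    -0.004 -0.001]
```

Call:
apply_moves([
  {"gripper":0,"delta_pos":[0.45,-0.02,-0.09],"dr":[0,-0.004,0]},
  {"gripper":0,"delta_pos":[0.45,-0.01,-0.09],"dr":[0,0,0]},
  {"gripper":0,"delta_pos":[0.43,-0.01,-0.09],"dr":[0,0,0]},
  {"gripper":0,"delta_pos":[0,0,0],"dr":[0,0,0]},
  {"gripper":0,"delta_pos":[0,0,0],"dr":[0,0,0]},
])

```text
t: 10.77
ee_pos: [619.9, -200.2, 145.5]
orientation: [1.716, 0.152, -2.448]
ft_force: [0.5, 0.6, -1.3]
width: 7.7
```

```bash
python3 - <<'E'
from h import *
u=np.array([.984,.178,0]);w=np.array([.178,-.984,0]);c,s=np.cos(.349),np.sin(.349)
tool((619.7,-200.2,132),u*s+np.array([0,0,c]),w)
E
```

```text
t 10.77 ee [ 619.9 -200.2  145.5] f [ 0.5  0.6 -1.3] w 7.7 q [-0.26  0.7   1.4  -0.15  1.36  1.19]
[[-0.335, 0.179, -0.925], [-0.063, -0.984, -0.167], [-0.94, 0.002, 0.341]]
shift cm [ 1.28 -0.01 -0.44]
dr [-0.    -0.001 -0.002]
```

Call:
apply_moves([
  {"gripper":0,"delta_pos":[0.28,0,-0.1],"dr":[0,0,0]},
  {"gripper":0,"delta_pos":[0.28,0,-0.1],"dr":[0,0,0]},
  {"gripper":0,"delta_pos":[0.28,0,-0.1],"dr":[0,0,0]},
  {"gripper":0,"delta_pos":[0.28,0,-0.1],"dr":[0,0,0]},
  {"gripper":0,"delta_pos":[0.1,0,-0.04],"dr":[0,0,0]},
])

```text
t: 11.18
ee_pos: [620.2, -200.5, 133.4]
orientation: [1.717, 0.151, -2.447]
ft_force: [-1.7, 1.1, 7.9]
width: 7.8
```

Call:
apply_moves([
  {"gripper":0,"delta_pos":[0.1,0,-0.035],"dr":[0,0,0]},
  {"gripper":0,"delta_pos":[0.1,0,-0.035],"dr":[0,0,0]},
  {"gripper":0,"delta_pos":[0.1,0,-0.035],"dr":[0,0,0]},
  {"gripper":0,"delta_pos":[0.1,0,-0.035],"dr":[0,0,0]},
  {"gripper":0,"delta_pos":[0.1,0,-0.035],"dr":[0,0,0]},
])

```text
t: 11.6
ee_pos: [620.7, -200.5, 129.8]
orientation: [1.718, 0.151, -2.446]
ft_force: [-1.7, 0.0, 13.2]
width: 7.9
```

Call:
apply_moves([
  {"gripper":0,"delta_pos":[0.1,0,-0.035],"dr":[0,0,0]},
  {"gripper":0,"delta_pos":[0.1,0,-0.035],"dr":[0,0,0]},
  {"gripper":0,"delta_pos":[0.1,0,-0.035],"dr":[0,0,0]},
  {"gripper":0,"delta_pos":[0.1,0,-0.035],"dr":[0,0,0]},
  {"gripper":0,"delta_pos":[0.1,0,-0.035],"dr":[0,0,0]},
])

```text
t: 12.02
ee_pos: [620.8, -200.4, 123.8]
orientation: [1.719, 0.151, -2.446]
ft_force: [-0.7, 1.1, 7.8]
width: 8.0
```

```bash
python3 - <<'E'
from h import *
u=np.array([.984,.178,0]);w=np.array([.178,-.984,0]);c,s=np.cos(.349),np.sin(.349)
tool((619.7,-200.2,94.3),u*s+np.array([0,0,c]),w);print(ctrl.get_obs()['moment'])
E
```

```text
t 12.02 ee [ 620.8 -200.4  123.8] f [-0.7  1.1  7.8] w 8.0 q [-0.26  0.73  1.41 -0.15  1.32  1.19]
[[-0.333, 0.179, -0.926], [-0.063, -0.984, -0.167], [-0.941, 0.003, 0.339]]
shift cm [ 2.81 -0.05 -0.9 ]
dr [-0.001 -0.003 -0.003]
[ 0.2901536   0.40206529 -0.0649668 ]
```

Call:
apply_moves([
  {"gripper":0,"delta_pos":[0.19,0,-0.06],"dr":[0,0,0]},
  {"gripper":0,"delta_pos":[0.19,0,-0.06],"dr":[0,0,0]},
  {"gripper":0,"delta_pos":[0.19,0,-0.06],"dr":[0,0,0]},
  {"gripper":0,"delta_pos":[0.19,0,-0.06],"dr":[0,0,0]},
  {"gripper":0,"delta_pos":[0.19,0,-0.06],"dr":[0,0,0]},
])

```text
t: 12.43
ee_pos: [620.5, -200.5, 113.8]
orientation: [1.719, 0.151, -2.445]
ft_force: [-0.5, 2.0, 7.1]
width: 7.7
```

Call:
apply_moves([
  {"gripper":0,"delta_pos":[0.19,0,-0.06],"dr":[0,0,0]},
  {"gripper":0,"delta_pos":[0.19,0,-0.06],"dr":[0,0,0]},
  {"gripper":0,"delta_pos":[0.19,0,-0.06],"dr":[0,0,0]},
  {"gripper":0,"delta_pos":[0.1,0,-0.035],"dr":[0,0,0]},
  {"gripper":0,"delta_pos":[0.1,0,-0.035],"dr":[0,0,0]},
])

```text
t: 12.85
ee_pos: [620.2, -200.6, 105.6]
orientation: [1.719, 0.151, -2.446]
ft_force: [-0.4, 0.8, 7.9]
width: 7.9
```

```bash
python3 - <<'E'
from h import *
u=np.array([.984,.178,0]);w=np.array([.178,-.984,0]);c,s=np.cos(.349),np.sin(.349)
tool((619.7,-200.2,94.3),u*s+np.array([0,0,c]),w);T=ctrl.get_obs()['ee_pos']
d=save('wrist','w6');P=ptsw(d)
for v in range(195,240,5):
    r=P[v,255:310]; m=(r[:,2]>85); q=r[m]
    if len(q): print(v,m.sum(),'u,w,z rel TCP',(np.median((q-T)@u)).round(1),((q-T)@w).min().round(1),((q-T)@w).max().round(1),np.median(q[:,2]).round(1))
E
```

```text
t 12.85 ee [ 620.2 -200.6  105.6] f [-0.4  0.8  7.9] w 7.9 q [-0.26  0.75  1.41 -0.15  1.3   1.19]
[[-0.333, 0.179, -0.926], [-0.063, -0.984, -0.167], [-0.941, 0.003, 0.339]]
shift cm [ 1.08 -0.05 -0.34]
dr [-0.001 -0.003 -0.003]
195 22 u,w,z rel TCP 48.4 -3.4 4.4 110.6
200 22 u,w,z rel TCP 48.4 -3.4 4.3 113.6
205 22 u,w,z rel TCP 48.6 -3.3 4.2 116.7
210 22 u,w,z rel TCP 47.4 -3.3 4.2 118.1
215 22 u,w,z rel TCP 45.1 -3.3 4.2 118.1
220 22 u,w,z rel TCP 42.6 -3.4 4.3 118.0
225 22 u,w,z rel TCP 40.4 -3.4 4.3 118.2
230 22 u,w,z rel TCP 37.8 -3.5 4.4 118.0
235 21 u,w,z rel TCP 35.4 -3.6 4.0 118.2
```

Call:
apply_moves([
  {"gripper":0,"delta_pos":[0.14,0,-0.05],"dr":[0,0,0]},
  {"gripper":0,"delta_pos":[0.14,0,-0.05],"dr":[0,0,0]},
  {"gripper":0,"delta_pos":[0.14,0,-0.05],"dr":[0,0,0]},
  {"gripper":0,"delta_pos":[0.14,0,-0.05],"dr":[0,0,0]},
  {"gripper":0,"delta_pos":[0.14,0,-0.05],"dr":[0,0,0]},
])

```text
t: 13.32
ee_pos: [620.1, -200.6, 98.2]
orientation: [1.719, 0.151, -2.446]
ft_force: [-0.0, 0.2, 7.2]
width: 7.8
```

Call:
apply_moves([
  {"gripper":0,"delta_pos":[0.07,0,-0.025],"dr":[0,0,0]},
  {"gripper":0,"delta_pos":[0.07,0,-0.025],"dr":[0,0,0]},
  {"gripper":0,"delta_pos":[0.07,0,-0.025],"dr":[0,0,0]},
  {"gripper":0,"delta_pos":[0.05,0,-0.02],"dr":[0,0,0]},
  {"gripper":0,"delta_pos":[0,0,0],"dr":[0,0,0]},
])

```text
t: 13.73
ee_pos: [620.1, -200.5, 95.3]
orientation: [1.719, 0.151, -2.446]
ft_force: [1.0, 1.7, 6.1]
width: 8.0
```

Call:
apply_moves([
  {"gripper":0,"delta_pos":[0.05,0,-0.02],"dr":[0,0,0]},
  {"gripper":0,"delta_pos":[0.05,0,-0.02],"dr":[0,0,0]},
  {"gripper":0,"delta_pos":[0.05,0,-0.02],"dr":[0,0,0]},
  {"gripper":0,"delta_pos":[0,0,0],"dr":[0,0,0]},
  {"gripper":0,"delta_pos":[0,0,0],"dr":[0,0,0]},
])

```text
t: 14.15
ee_pos: [620.3, -200.5, 94.6]
orientation: [1.719, 0.151, -2.446]
ft_force: [0.4, 1.7, 11.2]
width: 8.0
```

```bash
cat > top.py <<'E'
from h import *
import sys
u=np.array([.984,.178,0]);w=np.array([.178,-.984,0])
o=ctrl.get_obs();T=o['ee_pos'];print(T.round(1),o['ft_force'].round(1),o['width'])
d=save('wrist',sys.argv[1]);P=ptsw(d)
for v in range(200,240,10):
    r=P[v,255:310]; m=(r[:,2]>85); q=r[m]
    if len(q): print(v,m.sum(),'u,w,z rel TCP',(np.median((q-T)@u)).round(1),((q-T)@w).min().round(1),((q-T)@w).max().round(1),np.median(q[:,2]).round(1))
# neighbour's top for comparison
I=d['img'].astype(int);s=(P-[618.3,-200.5,0])@w;m=(abs(s+62)<6)&(abs(P[...,2]-107)<6)&(I.min(-1)>120);print('neighbour top z',m.sum(),np.median(P[m][:,2]) if m.any() else '')
E
python3 top.py w7
```

```text
[ 620.3 -200.5   94.6] [ 0.4  1.7 11.2] 8.021838609665275
200 22 u,w,z rel TCP 48.4 -3.4 4.3 102.6
210 22 u,w,z rel TCP 47.2 -3.3 4.2 106.9
220 22 u,w,z rel TCP 42.6 -3.4 4.3 106.9
230 22 u,w,z rel TCP 37.7 -3.5 4.4 107.0
neighbour top z 2439 106.17428185751182
```

Call:
apply_moves([
  {"gripper":0,"delta_pos":[0.04,0,-0.015],"dr":[0,0,0]},
  {"gripper":0,"delta_pos":[0.04,0,-0.015],"dr":[0,0,0]},
  {"gripper":0,"delta_pos":[0.03,0,-0.01],"dr":[0,0,0]},
  {"gripper":0,"delta_pos":[0,0,0],"dr":[0,0,0]},
  {"gripper":0,"delta_pos":[0,0,0],"dr":[0,0,0]},
])

```text
t: 14.62
ee_pos: [620.7, -200.5, 94.3]
orientation: [1.719, 0.151, -2.445]
ft_force: [-1.0, 3.1, 15.1]
width: 7.9
```

```bash
python3 top.py w8
```

```text
[ 620.7 -200.5   94.3] [-1.   3.1 15.1] 7.883968620385607
200 22 u,w,z rel TCP 48.4 -3.4 4.3 102.3
210 22 u,w,z rel TCP 47.4 -3.3 4.2 106.8
220 22 u,w,z rel TCP 42.4 -3.4 4.3 106.4
230 21 u,w,z rel TCP 37.7 -3.5 4.4 106.6
neighbour top z 2427 106.17161311923692
```

Seated: the top is at 106.6 mm against the neighbour's 106.2, and the force rose stiffly to 15 N at the floor. I'll release with a small opening (the index block is 39 mm away) and go up.

Call:
apply_moves([
  {"gripper":0,"delta_pos":[-0.1,0,0.035],"dr":[0,0,0]},
  {"gripper":28,"delta_pos":[0,0,0],"dr":[0,0,0]},
  {"gripper":28,"delta_pos":[0,0,0],"dr":[0,0,0]},
  {"gripper":28,"delta_pos":[0,0,0],"dr":[0,0,0]},
  {"gripper":28,"delta_pos":[0,0,0],"dr":[0,0,0]},
])

```text
t: 15.08
ee_pos: [619.2, -200.5, 91.8]
orientation: [1.716, 0.152, -2.448]
ft_force: [0.1, -0.7, -0.4]
width: 24.1
```

Call:
apply_moves([
  {"gripper":28,"delta_pos":[-0.94,0,0.34],"dr":[0,0,0]},
  {"gripper":28,"delta_pos":[-1.88,0,0.68],"dr":[0,0,0]},
  {"gripper":28,"delta_pos":[-2.8,0,1],"dr":[0,0,0]},
  {"gripper":28,"delta_pos":[-2.8,0,1],"dr":[0,0,0]},
  {"gripper":28,"delta_pos":[-2.8,0,1],"dr":[0,0,0]},
])

```text
t: 15.5
ee_pos: [619.5, -200.2, 213.0]
orientation: [1.716, 0.152, -2.448]
ft_force: [-0.3, -0.2, -0.6]
width: 24.8
```

```bash
python3 - <<'E'
from h import *
# knob target: grip direction. tool vertical, y along keeper thickness (perp to bar)
th=np.radians(-4.85);tool((583.5,-8.5,210),(0,0,1),(-np.sin(th),np.cos(th),0))
a=save('scene','s2')
d=save('wrist','w9');P=ptsw(d);u=np.array([.984,.178,0]);w=np.array([.178,-.984,0]);I=d['img'].astype(int)
for n,d in(('wrist',d),('scene',a)):
    P=ptsw(d);I=d['img'].astype(int)
    for s0 in(0,-62,-124):
        q=P-[618.3,-200.5,0];m=(abs(q@w-s0)<7)&(abs(q@u)<70)&(abs(P[...,2]-106.5)<3)
        if m.sum()>8: print(n,s0,m.sum(),'u ext',np.percentile((q@u)[m],[1,99]).round(1),'w',np.percentile((q@w)[m],[5,50,95]).round(1),'z',np.median(P[m][:,2]).round(1))
cv2.imwrite('pics/v2.png',cv2.resize(np.hstack([cv2.resize(a['img'][185:285,160:290],(560,420),interpolation=cv2.INTER_CUBIC),dict(np.load('w9.npz'))['img']])[:,:,::-1],None,fx=.71,fy=.71))
E
```

```text
t 15.5 ee [ 619.5 -200.2  213. ] f [-0.3 -0.2 -0.6] w 24.8 q [-0.26  0.63  1.36 -0.15  1.46  1.17]
[[-0.335, 0.179, -0.925], [-0.063, -0.984, -0.167], [-0.94, 0.002, 0.341]]
shift cm [  0.28 -19.5    0.02]
dr [-2.838  0.069  0.498]
wrist 0 1444 u ext [-47.2  50.7] w [-2.6  1.1  4.6] z 106.4
wrist -62 1528 u ext [-46.3  51.3] w [-64.9 -61.1 -57.6] z 106.2
wrist -124 1580 u ext [-51.1  46.3] w [-126.7 -122.6 -119.4] z 106.2
scene 0 66 u ext [-47.4  51.9] w [-4.1 -0.7  4.7] z 106.5
scene -62 65 u ext [-46.4  52.1] w [-66.1 -62.4 -57.3] z 106.6
scene -124 71 u ext [-53.8  46.8] w [-128.6 -124.5 -118.9] z 106.1
```

View pics/v2.png

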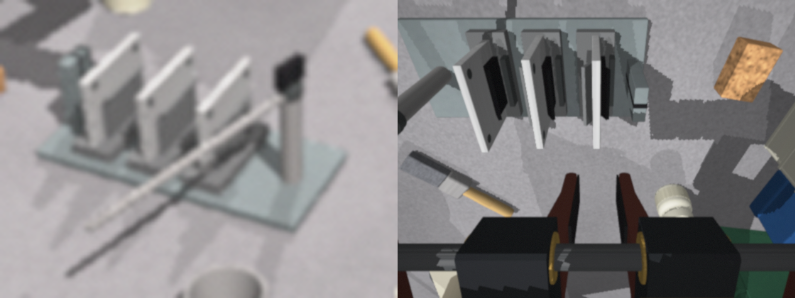

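The scene and wrist views show the plate standing in the third slot level with its neighbours, and the gripper clear. I'll move over the grip and turn the tool, and check the slot's own centre in that last wrist frame.

Call:
apply_moves([
  {"gripper":40,"delta_pos":[0,0,0],"dr":[0,0.116,0]},
  {"gripper":40,"delta_pos":[0,0,0],"dr":[0,0.116,0]},
  {"gripper":40,"delta_pos":[0,0,0],"dr":[0,0.116,0]},
  {"gripper":40,"delta_pos":[0,-3.25,0],"dr":[0,0,0]},
  {"gripper":40,"delta_pos":[0,-3.25,0],"dr":[0,0,0]},
])

```text
t: 16.02
ee_pos: [606.5, -137.4, 211.6]
orientation: [2.13, 0.184, -2.127]
ft_force: [-0.2, 0.4, 0.7]
width: 35.1
```

Call:
apply_moves([
  {"gripper":40,"delta_pos":[0,-3.25,0],"dr":[0,0,0]},
  {"gripper":40,"delta_pos":[0,-3.25,0],"dr":[0,0,0]},
  {"gripper":40,"delta_pos":[0,-3.25,0],"dr":[0,0,0]},
  {"gripper":40,"delta_pos":[0,-3.25,0],"dr":[0,0,0]},
  {"gripper":40,"delta_pos":[0,0,0],"dr":[-0.12,0,0]},
])

```text
t: 16.43
ee_pos: [583.3, -3.9, 210.7]
orientation: [2.059, 0.311, -2.06]
ft_force: [0.1, -0.4, -0.1]
width: 35.3
```

Call:
apply_moves([
  {"gripper":40,"delta_pos":[0,0,0],"dr":[-0.12,0,0]},
  {"gripper":40,"delta_pos":[0,0,0],"dr":[-0.12,0,0]},
  {"gripper":40,"delta_pos":[0,0,0],"dr":[-0.12,0,0]},
  {"gripper":40,"delta_pos":[0,0,0],"dr":[-0.12,0,0]},
  {"gripper":40,"delta_pos":[0,0,0],"dr":[-0.12,0,0]},
])

```text
t: 16.85
ee_pos: [584.6, -8.3, 210.8]
orientation: [1.679, 0.815, -1.68]
ft_force: [-0.7, 0.9, 0.0]
width: 35.2
```

Call:
apply_moves([
  {"gripper":40,"delta_pos":[0,0,0],"dr":[-0.12,0,0]},
  {"gripper":40,"delta_pos":[0,0,0],"dr":[-0.12,0,0]},
  {"gripper":40,"delta_pos":[0,0,0],"dr":[-0.12,0,0]},
  {"gripper":40,"delta_pos":[0,0,0],"dr":[-0.12,0,0]},
  {"gripper":40,"delta_pos":[0,0,0],"dr":[-0.12,0,0]},
])

```text
t: 17.27
ee_pos: [584.6, -8.4, 210.8]
orientation: [1.256, 1.176, -1.258]
ft_force: [0.1, 1.3, 0.7]
width: 35.0
```

Call:
apply_moves([
  {"gripper":40,"delta_pos":[0,0,0],"dr":[-0.12,0,0]},
  {"gripper":40,"delta_pos":[0,0,0],"dr":[-0.12,0,0]},
  {"gripper":40,"delta_pos":[0,0,0],"dr":[-0.12,0,0]},
  {"gripper":40,"delta_pos":[0,0,0],"dr":[-0.12,0,0]},
  {"gripper":40,"delta_pos":[0,0,0],"dr":[-0.12,0,0]},
])

```text
t: 17.68
ee_pos: [584.6, -8.4, 210.8]
orientation: [0.805, 1.414, -0.808]
ft_force: [-0.2, 0.1, 0.1]
width: 34.9
```

Call:
apply_moves([
  {"gripper":40,"delta_pos":[0,0,0],"dr":[-0.12,0,0]},
  {"gripper":40,"delta_pos":[0,0,0],"dr":[-0.12,0,0]},
  {"gripper":40,"delta_pos":[0,0,0],"dr":[-0.12,0,0]},
  {"gripper":40,"delta_pos":[0,0,0],"dr":[-0.12,0,0]},
  {"gripper":40,"delta_pos":[0,0,0],"dr":[-0.12,0,0]},
])

```text
t: 18.1
ee_pos: [584.6, -8.4, 210.8]
orientation: [0.34, 1.543, -0.344]
ft_force: [0.7, -1.0, 0.3]
width: 35.1
```

Call:
apply_moves([
  {"gripper":40,"delta_pos":[0,0,0],"dr":[-0.12,0,0]},
  {"gripper":40,"delta_pos":[0,0,0],"dr":[-0.12,0,0]},
  {"gripper":40,"delta_pos":[0,0,0],"dr":[-0.12,0,0]},
  {"gripper":40,"delta_pos":[0,0,0],"dr":[0,0,0]},
  {"gripper":40,"delta_pos":[0,0,0],"dr":[0,0,0]},
])

```text
t: 18.52
ee_pos: [584.7, -8.3, 210.8]
orientation: [0.066, 1.569, -0.069]
ft_force: [-0.7, -0.4, 0.0]
width: 35.0
```

```bash
python3 - <<'E'
from h import *
d=dict(np.load('w9.npz'));P=ptsw(d);u=np.array([.984,.178,0]);w=np.array([.178,-.984,0]);q=P-[618.3,-200.5,0];a=q@u;b=q@w
for nm,bl,z in(('jaw lips',(-22,-6),79),('pad lips',(4,22),74),('index',(38,60),96)):
    m=(b>bl[0])&(b<bl[1])&(abs(P[...,2]-z)<4)&(abs(a)<60);print(nm,m.sum(),np.percentile(a[m],[1,99]).round(1),np.percentile(b[m],[2,98]).round(1))
th=np.radians(-4.85);tool((583.5,-8.5,190),(0,0,1),(-np.sin(th),np.cos(th),0))
d=save('wrist','w10');P=ptsw(d);I=d['img'].astype(int);hs=cv2.cvtColor(d['img'],cv2.COLOR_RGB2HSV)
K=(I.max(-1)<75)&(abs(P[...,2]-156)<3.5)&(np.hypot(P[...,0]-584,P[...,1]+9)<40)
print('knob top',K.sum(),P[K].mean(0).round(1) if K.any() else '',cv2.minAreaRect(P[K][:,:2].astype(np.float32)) if K.sum()>5 else '')
B=(abs(P[...,2]-122)<4)&(P[...,0]>610)&(P[...,0]<860)&(P[...,1]<30)&(P[...,1]>-70)
print('bar',B.sum(),cv2.fitLine(P[B][:,:2].astype(np.float32),cv2.DIST_HUBER,0,.01,.01).ravel() if B.sum()>9 else '', np.median(P[B][:,2]) if B.any() else '')
E
```

```text
jaw lips 697 [-34.4  34.2] [-14.1  -8. ]
pad lips 575 [-29.7  29.4] [ 9.3 15.4]
index 979 [-19.7  19.4] [39.2 52.8]
t 18.52 ee [584.7  -8.3 210.8] f [-0.7 -0.4  0. ] w 35.0 q [-0.03  0.39  1.74 -0.    1.02 -1.52]
[[0.001, 0.086, 0.996], [-0.002, 0.996, -0.086], [-1.0, -0.002, 0.001]]
shift cm [ 2.08 -0.02 -0.12]
dr [-0.001  0.001  0.002]
knob top 1056 [581.4  -8.2 155.1] ((582.2847900390625, -8.38131046295166), (11.524405479431152, 34.96044158935547), 85.54082489013672)
bar 1363 [ 9.9650300e-01 -8.3556756e-02  6.7836902e+02 -1.6121904e+01] 123.2831752594664
```

View pics/w10.png

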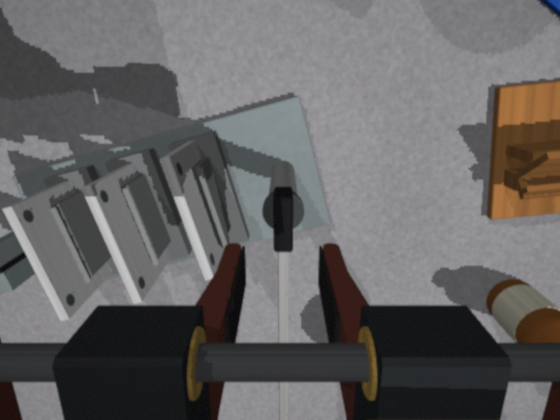

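Slot centre from the jaws and index is u ≈ -0.1 and the plate sits at +1.8 mm, which is within the neighbours' own ±2.5 mm scatter. The grip is at (282,218) px, i.e. (582.3,-8.4) with its top at 155, and the bar runs down the image at -4.8°. The needed turn is -74.9° (1.306 rad). Descending to grip.

Call:
apply_moves([
  {"gripper":40,"delta_pos":[1.5,0,-0.11],"dr":[0,0,0]},
  {"gripper":40,"delta_pos":[1.5,0,-0.11],"dr":[0,0,0]},
  {"gripper":40,"delta_pos":[1.5,0,0],"dr":[0,0,0]},
  {"gripper":40,"delta_pos":[1.5,0,0],"dr":[0,0,0]},
  {"gripper":40,"delta_pos":[0.8,0,0],"dr":[0,0,0]},
])

```text
t: 18.98
ee_pos: [581.9, -8.3, 141.3]
orientation: [0.065, 1.571, -0.068]
ft_force: [-0.0, 0.5, -0.4]
width: 35.1
```

Call:
apply_moves([
  {"gripper":40,"delta_pos":[0,0,0],"dr":[0,0,0]},
  {"gripper":20,"delta_pos":[0,0,0],"dr":[0,0,0]},
  {"gripper":20,"delta_pos":[0,0,0],"dr":[0,0,0]},
  {"gripper":0,"delta_pos":[0,0,0],"dr":[0,0,0]},
  {"gripper":0,"delta_pos":[0,0,0],"dr":[0,0,0]},
])

```text
t: 19.4
ee_pos: [583.5, -7.8, 143.9]
orientation: [0.064, 1.567, -0.066]
ft_force: [1.5, 23.6, 1.2]
width: 12.2
```

```bash
python3 - <<'E'
from h import *
th=np.radians(-79.65);tool((582.5,-8.3,142),(0,0,1),(-np.sin(th),np.cos(th),0))
E
```

```text
t 19.4 ee [583.5  -7.8 143.9] f [ 1.5 23.6  1.2] w 12.2 q [-0.03  0.47  1.78 -0.    0.88 -1.52]
[[0.003, 0.083, 0.997], [-0.001, 0.997, -0.083], [-1.0, -0.001, 0.003]]
shift cm [ 0.19 -0.05 -0.09]
dr [ 1.307e+00  3.000e-03 -1.000e-03]
```

The grip is held at 12.2 mm but with a 24 N side load from slight off-centring, so I'll ease the tool +y by 1 mm before turning.

Call:
apply_moves([
  {"gripper":0,"delta_pos":[0,0.05,0],"dr":[0,0,0]},
  {"gripper":0,"delta_pos":[0,0.05,0],"dr":[0,0,0]},
  {"gripper":0,"delta_pos":[0,0,0],"dr":[0,0,0]},
  {"gripper":0,"delta_pos":[0,0,0],"dr":[0,0,0]},
  {"gripper":0,"delta_pos":[0,0,0],"dr":[0,0,0]},
])

```text
t: 19.82
ee_pos: [583.5, -7.6, 143.8]
orientation: [0.063, 1.567, -0.066]
ft_force: [-0.8, -1.3, 5.5]
width: 11.9
```

Call:
apply_moves([
  {"gripper":0,"delta_pos":[0,0,0],"dr":[0.08,0,0]},
  {"gripper":0,"delta_pos":[0,0,0],"dr":[0.1,0,0]},
  {"gripper":0,"delta_pos":[0,0,0],"dr":[0.1,0,0]},
  {"gripper":0,"delta_pos":[0,0,0],"dr":[0.1,0,0]},
  {"gripper":0,"delta_pos":[0,0,0],"dr":[0.1,0,0]},
])

```text
t: 20.23
ee_pos: [583.4, -7.8, 143.8]
orientation: [0.442, 1.522, -0.446]
ft_force: [0.1, -3.0, 6.1]
width: 11.9
```

```bash
python3 - <<'E'
from h import *
th=np.radians(-79.65);tool((582.5,-8.3,142),(0,0,1),(-np.sin(th),np.cos(th),0))
E
```

```text
t 20.23 ee [583.4  -7.8 143.8] f [ 0.1 -3.   6.1] w 11.9 q [-0.03  0.47  1.78 -0.    0.88 -1.03]
[[0.002, 0.537, 0.844], [-0.003, 0.844, -0.537], [-1.0, -0.001, 0.004]]
shift cm [ 0.18 -0.09 -0.05]
dr [ 0.823  0.004 -0.   ]
```

Call:
apply_moves([
  {"gripper":0,"delta_pos":[0,0,0],"dr":[0.1,0,0]},
  {"gripper":0,"delta_pos":[0,0,0],"dr":[0.1,0,0]},
  {"gripper":0,"delta_pos":[0,0,0],"dr":[0.1,0,0]},
  {"gripper":0,"delta_pos":[0,0,0],"dr":[0.1,0,0]},
  {"gripper":0,"delta_pos":[0,0,0],"dr":[0.1,0,0]},
])

```text
t: 20.65
ee_pos: [583.3, -7.9, 143.8]
orientation: [0.829, 1.403, -0.831]
ft_force: [-0.7, -3.6, 6.6]
width: 11.8
```

Call:
apply_moves([
  {"gripper":0,"delta_pos":[0,0,0],"dr":[0.1,0,0]},
  {"gripper":0,"delta_pos":[0,0,0],"dr":[0.1,0,0]},
  {"gripper":0,"delta_pos":[0,0,0],"dr":[0.1,0,0]},
  {"gripper":0,"delta_pos":[0,0,0],"dr":[0,0,0]},
  {"gripper":0,"delta_pos":[0,0,0],"dr":[0,0,0]},
])

```text
t: 21.07
ee_pos: [583.2, -8.0, 143.8]
orientation: [1.053, 1.297, -1.055]
ft_force: [-1.6, -3.1, 7.4]
width: 11.8
```

```bash
cat > bar.py <<'E'
from h import *
import sys
th=np.radians(-79.65);tool((582.5,-8.3,142),(0,0,1),(-np.sin(th),np.cos(th),0))
for n in sys.argv[1:]:
    d=save(n[0]=='s' and 'scene' or n[0]=='d' and 'side' or 'wrist',n);P=ptsw(d);I=d['img'].astype(int)
    w=np.array([.178,-.984,0]);u=np.array([.984,.178,0]);q=P-[582.7,-8.1,0]
    B=(abs(P[...,2]-122.5)<4)&(q@w>25)&(q@w<265)&(abs(q@u)<70)
    if B.sum()>20:
        f=cv2.fitLine(P[B][:,:2].astype(np.float32),cv2.DIST_HUBER,0,.01,.01).ravel();print(n,'bar',B.sum(),f.round(3),'angle',np.degrees(np.arctan2(f[1],f[0])).round(2),'u at 242:',np.median((q@u)[B&(q@w>225)]).round(1) if (B&(q@w>225)).any() else '','w range',np.percentile((q@w)[B],[1,99]).round())
    X=(abs(P[...,2]-96)<4)&(abs(q@w-242)<12)&(abs(q@u)<30)
    if X.sum()>10: print('index',X.sum(),'u',np.percentile((q@u)[X],[2,98]).round(1),'dark u',np.median((q@u)[X&(I.max(-1)<70)]).round(1))
E
python3 bar.py s3 d3
```

```text
t 21.07 ee [583.2  -8.  143.8] f [-1.6 -3.1  7.4] w 11.8 q [-0.03  0.47  1.78 -0.    0.88 -0.24]
[[0.002, 0.978, 0.207], [-0.003, 0.207, -0.978], [-1.0, 0.001, 0.003]]
shift cm [ 0.18 -0.07  0.02]
dr [ 0.028  0.003 -0.001]
s3 bar 191 [ 2.06000e-01 -9.78000e-01  6.13058e+02 -1.43699e+02] angle -78.09 u at 242: 8.8 w range [ 29. 250.]
index 38 u [-15.8  19.4] dark u nan
d3 bar 235 [ 2.05000e-01 -9.79000e-01  6.14670e+02 -1.54987e+02] angle -78.19 u at 242: 7.6 w range [ 28. 254.]
index 65 u [-18.7  20.8] dark u 0.5
  return _methods._mean(a, axis=axis, dtype=dtype,
  ret = ret.dtype.type(ret / rcount)
```

Bar is at -78.1° by both cameras and the tool, with 0.03 rad to go.

Call:
apply_moves([
  {"gripper":0,"delta_pos":[0,0,0],"dr":[0.015,0,0]},
  {"gripper":0,"delta_pos":[0,0,0],"dr":[0.015,0,0]},
  {"gripper":0,"delta_pos":[0,0,0],"dr":[0,0,0]},
  {"gripper":0,"delta_pos":[0,0,0],"dr":[0,0,0]},
  {"gripper":0,"delta_pos":[0,0,0],"dr":[0,0,0]},
])

```text
t: 21.58
ee_pos: [583.1, -8.0, 143.9]
orientation: [1.075, 1.285, -1.077]
ft_force: [-1.4, -3.8, 7.6]
width: 11.5
```

Call:
apply_moves([
  {"gripper":0,"delta_pos":[0,0,0],"dr":[0,0,0]},
  {"gripper":35,"delta_pos":[0,0,0],"dr":[0,0,0]},
  {"gripper":35,"delta_pos":[0,0,0],"dr":[0,0,0]},
  {"gripper":35,"delta_pos":[0,0,0],"dr":[0,0,0]},
  {"gripper":35,"delta_pos":[0,0,0],"dr":[0,0,0]},
])

```text
t: 22.0
ee_pos: [582.8, -7.2, 142.7]
orientation: [1.075, 1.287, -1.077]
ft_force: [-0.7, -0.3, -0.0]
width: 30.3
```

```bash
python3 bar.py s4 d4 2>/dev/null
```

```text
t 22.0 ee [582.8  -7.2 142.7] f [-0.7 -0.3 -0. ] w 30.3 q [-0.03  0.48  1.79 -0.    0.88 -0.21]
[[0.001, 0.984, 0.178], [-0.002, 0.178, -0.984], [-1.0, 0.0, 0.002]]
shift cm [ 0.07 -0.05  0.1 ]
dr [-0.002  0.002 -0.   ]
s4 bar 193 [ 1.76000e-01 -9.84000e-01  6.09027e+02 -1.42348e+02] angle -79.85 u at 242: 1.9 w range [ 28. 252.]
index 45 u [-19.3  20.9] dark u nan
d4 bar 225 [ 1.79000e-01 -9.84000e-01  6.08518e+02 -1.50417e+02] angle -79.72 u at 242: 0.2 w range [ 29. 253.]
index 67 u [-19.2  20.2] dark u -0.5
```

Aligned: the bar is at -79.7/-79.85° against the index at -79.65°. Now I'll retreat straight up and do a last check.

Call:
apply_moves([
  {"gripper":35,"delta_pos":[-1,0,0],"dr":[0,0,0]},
  {"gripper":35,"delta_pos":[-2.5,0,0],"dr":[0,0,0]},
  {"gripper":35,"delta_pos":[-3,0,0],"dr":[0,0,0]},
  {"gripper":35,"delta_pos":[-3,0,0],"dr":[0,0,0]},
  {"gripper":35,"delta_pos":[-3,0,0],"dr":[0,0,0]},
])

```text
t: 22.52
ee_pos: [582.5, -7.0, 269.9]
orientation: [1.075, 1.286, -1.077]
ft_force: [0.5, 0.3, 0.5]
width: 30.8
```

Call:
apply_moves([
  {"gripper":35,"delta_pos":[-1,-2,0],"dr":[0,0,0]},
  {"gripper":35,"delta_pos":[-1,-2,0],"dr":[0,0,0]},
  {"gripper":35,"delta_pos":[0,-2,0],"dr":[0,0,0]},
  {"gripper":35,"delta_pos":[0,0,0],"dr":[0,0,0]},
  {"gripper":35,"delta_pos":[0,0,0],"dr":[0,0,0]},
])

```text
t: 22.93
ee_pos: [523.6, -17.7, 288.9]
orientation: [1.076, 1.285, -1.076]
ft_force: [0.2, -0.5, -0.7]
width: 31.1
```

```bash
python3 bar.py s5 d5 2>/dev/null; python3 - <<'E'
import cv2,numpy as np
a=cv2.imread('pics/s5.png')[185:285,160:290];b=cv2.imread('pics/d5.png')[190:300,255:395]
cv2.imwrite('pics/fin.png',np.hstack([cv2.resize(a,(400,308),interpolation=2),cv2.resize(b,(392,308),interpolation=2)]))
E
```

```text
t 22.93 ee [523.6 -17.7 288.9] f [ 0.2 -0.5 -0.7] w 31.1 q [-0.06  0.21  1.8  -0.    1.14 -0.23]
[[0.002, 0.984, 0.177], [-0.002, 0.177, -0.984], [-1.0, 0.002, 0.003]]
shift cm [14.7   5.94  0.08]
dr [-0.002  0.003 -0.002]
s5 bar 188 [ 1.76000e-01 -9.84000e-01  6.08656e+02 -1.40796e+02] angle -79.88 u at 242: 2.1 w range [ 28. 252.]
index 44 u [-17.7  20.7] dark u nan
d5 bar 225 [ 1.77000e-01 -9.84000e-01  6.09737e+02 -1.53628e+02] angle -79.82 u at 242: 0.7 w range [ 28. 253.]
index 60 u [-17.8  15.6] dark u 1.9
```

View pics/fin.png

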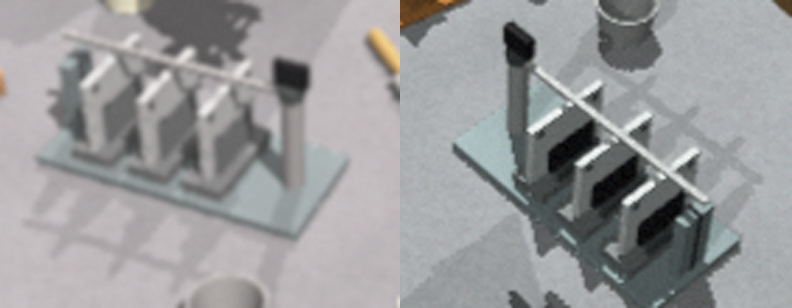

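Both views show three plates seated level, with the bar over them and its end on the index line. Handing in.

```bash
python3 -c "
from workcell import ctrl
print(ctrl.close_job(), ctrl.get_obs()['t'])"
```

```text
the job is handed in; nothing more can be done
the job is handed in; nothing more can be done
```

The plate is standing in the empty slot (the one next to the index block), holes up and released. The keeper's bar then went over the plates onto the index line. I handed it in at about 23 s; no verdict was reported.

- **Seating:** the plate's top measured 106.4–106.6 mm, against 106.2 mm for its neighbours. The highest push reading was about 15 N, and it rose stiffly once the plate reached the floor.
- **Centring:** the last wrist view puts the plate about 1.8 mm off the slot's middle. An earlier estimate from the gripper position gave about 0.8 mm. I did not correct it; the neighbours sit about 2.5 mm off themselves.
- **Keeper:** the bar measured -79.8° to -79.9°, against about -79.65° for the index line. At the bar's end, the two cameras read 0.7 and 2.1 mm from my reference row line. The index line itself read between -0.5 and +1.9 mm from the same line, so they agree within the 2 mm calibration.
- **Problems on the way:** the first approach to the plate hit a joint limit, so I gripped it with the tool turned 20° in the plate's plane. Closing on the keeper's grip gave a brief 24 N side load, which I eased off before turning.
- **Everything else:** the final views showed the loaded plates still standing and the arm clear. I did not re-check each loose item separately.

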